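# Put the toppled battery packs on charge

## Robot

A 6-joint arm with a two-finger parallel gripper is mounted at the origin on a cart in front of the work surface, level with it; the furniture and walls round the work are solid. World frame = base frame: x ahead of the robot, y to its left, z up, the work surface at z = 0. Lengths are in mm, angles in rad, forces in N, time in s.
With the tool pointing down it reaches from about 275 to 1000 mm from the base axis. Payload 8.4 kg.
Tool frame: the origin (TCP) lies at the centre of the arm's flange, where the gripper is bolted on; the fingertips stand 173 mm ahead of it and the grasp point (between the pads) lies 155 mm ahead of it (tcp_to_tips is the distance from the TCP to the fingertips, in mm); z points along the fingers, x is the direction in which the jaws open and shut, and the axes are right-handed (so a half turn about z gives the same grasp; the last joint's range is limited). The gripper opens to 85 mm and grips with 20 to 120 N. Pads are 22 mm wide; open, the fingers measure 114 mm over their backs; the gripper's body (76 mm by 85 mm) begins 54 mm behind the grasp point. The pads swing forward as they close: fully open they stand 13 mm farther back than shut.
Start: joints at [-1.305, 0.353, 1.633, -0, 1.155, -0.002], TCP at [165.38, -602.726, 404.681] pointing down, gripper open.
Joint ranges: [-2.63, 2.63], [-0.92, 2.1], [0.06, 2.66], [-1.3, 4.44], [0, 2.69], [-3.02, 3.02]. Speed limits (rad/s): [2.22, 2.22, 2.79, 3.14, 3.14, 3.14].

## Interface

Orientations are given as [roll, pitch, yaw] about the fixed x, y, z axes, in that order (R = Rz(yaw) Ry(pitch) Rx(roll)).
In Python, from rig import sense, grab_frame, camera_info, sign_off, tcp_to_tips gives the robot as it stands.
- The arm moves only by the shell command python3 -m creep 'ROWS' [FORCE]. ROWS is text: rows parted by semicolons, each of 5 numbers parted by spaces: the opening in per cent of the stroke, from 0 (shut) to 100 (fully open), then the shift along the tool's x, y, z in cm, then the turn about the tool's z in degrees. In form: fingers tx ty tz roll; .... A call has 1 to 20 rows; each row is the pose to reach, as a shift and turn from the pose measured when the call began, along the tool's axes at that moment; what a row does not reach only later rows make up. A row lasts 1/10 s, in which the tool goes at most 50 mm and 8.59 degrees, less where a joint would pass 70% of its speed; a pose out of reach is approached as far as the arm can. A call with a gripper value outside its range is refused whole. The fingers move at their own pace and stop on an object; FORCE is the grip in N (left out, the last holds). Time passes only in rows, so rows that repeat a pose let the fingers close. It gives the time, the measured TCP pose, the force and the opening at its end, in the units of the state.
- sense(): the state, without advancing time (a new reading comes with each control period).
- grab_frame(name): name is "scene" or "top" or "wrist"; returns (picture, depth): 420x560x3 uint8, blue, green, red; 420x560 float32, mm along the optical axis (not along the pixel's ray), 0 where there is no reading.
- camera_info(name): a dict with "vertical_fov" (degrees; the focal length in pixels is half the picture's height over the tangent of half this angle, whatever the lens; pixels are square), "cx", "cy" (the principal point, pixels), "world_to_cam" (4x4, takes a point from world to camera coordinates). Camera axes: x right, y down, z forward; pixel columns grow to the right and rows downward; lengths in mm; the calibration is good to about 2 mm. The wrist camera is an equidistant fisheye: a pixel r from the principal point sees the ray r / f radians off the axis. A picture is of the moment at which its call begins: read the wrist's pose just before it. camera_info takes no time and is no camera call; for the wrist camera it gives the pose at the moment of the call.
- sign_off(): hands the job in, once; it reports no verdict.
The state is a dict: "clock": time; "qpos": joint angles; "qvel": joint speeds; "joint_efforts": joint torques, N m; "eef_pos": TCP position; "tcp_rot": TCP orientation; "contact_force": force on the tool from outside, world axes, zero at the start; "wrist_torque": the same for the moment, N m; "opening": opening from 0.0 (shut) to 1.0 (fully open).
Only numpy, scipy, OpenCV 4.12 (cv2) and the standard library are available. Lean on these libraries where they do the work, as an engineer would, in place of code of your own. Each camera call takes 0.05 s, during which the arm holds its last target.

## Task

Put the battery packs that lie on the bench on charge. First flip the charger's toggle over to off, squeeze the two side tabs of its dust cover together, lift the cover off and lay it flat on the bench clear of the charger; then stand every pack upright, cap up, in a charging bay of its own, and when all are in flip the toggle back to on. Leave the other things on the bench where they are.

Things in the scene. Friction and masses are not known exactly. Their poses are not given: they have to be found in the camera images.
- charger: Grey battery charger, fixed; long axis = own y; origin on the bench under its middle bay. Three open bays in a row, each inside 56 (x) x 60 mm (y), 84 mm apart along y, 45 mm deep: floor 8 mm, rim 53 mm above the bench. Side walls 6 mm thick, 24 mm piers between bays. Switch housing at the -y end, 68 x 58 mm, 60 mm high, centred at y = -149 mm.
- bay0 (a point): middle of the floor of the bay next to the switch housing (8 mm above the bench)
- bay1 (a point): middle of the floor of the middle bay
- bay2 (a point): middle of the floor of the bay farthest from the switch housing
- toggle (a joint): toggle lever angle in rad, 0 upright (dead centre, which it cannot hold), +0.5 leaning to the charger's +x, away from the robot = ON (as found), -0.5 leaning to the charger's -x, towards the robot = OFF. Its heavy ball makes it snap over by itself once past the centre; about 2 N at the ball moves it. Pivot 64 mm above the bench, axis along the charger's y.
- toggle_tip (a point): centre of the 20 mm steel ball at the end of the 10 mm thick toggle lever, 42 mm from the pivot
- cover: Aluminium dust cover, plate 72 (x) x 234 (y) x 5 mm, about 0.25 kg, held down on the charger by two sprung hooks. Origin under the middle of the plate, 53 mm above the bench when fitted, axes then as the charger's. Two end feet hang 22 mm below the plate: it stands level on them. On top in the middle two black side tabs, 60 mm over their outer faces, 26 mm wide (y), tops 37 mm above the origin.
- tab_near (a joint): travel of the tab on the cover's -x side, m: 0 out (hooked under the charger's wall), 0.007 fully in; free from about 0.006. Sprung: 3 N to start, 8 N fully in; springs out when let go. Squeezed right in, the two tabs are 46 mm over their outer faces and are the grip to lift the cover by.
- tab_near_face (a point): middle of the outer face of the -x tab, 22 mm above the plate underside
- tab_far (a joint): the same for the tab on the cover's +x side
- tab_far_face (a point): middle of the outer face of the +x tab, 22 mm above the plate underside
- pack0: Grey battery pack 40 x 40 mm, 100 mm long, about 0.2 kg, lying on its side (may be absent). Origin at the middle of its foot (the end with two brass strips), own z along it to the narrower black cap (28 x 28 mm, the last 16 mm). Upright its z points up. Centre of mass about 34 mm from the foot. All packs are alike.
- pack1: battery pack, as pack0 (may be absent)
- pack2: battery pack, as pack0 (may be absent)
- flux_tin: loose round tin, 66 mm across, 47 mm high, bystander
- cross_hammer: loose cross-peen hammer 270 mm long at the back, bystander
- wedge_wood: loose hardwood wedge 110 mm long, bystander
- drift_brass: loose brass bar 150 mm long, bystander
- cold_chisel: loose cold chisel 180 mm long, bystander
- gauge_block: loose steel block 50 x 75 x 25 mm, bystander
- bare_spot (a point): a point on the bench top amid bare bench, 90 (x) x 250 mm (y), behind the charger; one place where the cover can lie along y. (Fixed equipment elsewhere: a vise right of the charger, 50 mm high; a square forming fixture, 100 mm high, behind it to the left.)

How it is judged:
By the outcome, as a careful person would: the job done as asked, in the order asked, and still so for the second after the job is handed in, with the robot touching nothing.
Of pack0, pack1, pack2 only 2 to 3 are there at a start; the rules pass over those that are not, and their reading is None.
At some moment in a run one of pack0, pack1, pack2 may be knocked a few centimetres aside while the robot is not near it.
It also fails if it takes over 208 s, if anything falls off the work surface, if the arm or the gripper's body presses on something with over 40 N, if the wrist force passes 120 N, or if a joint passes its speed limit or range.

## Working session

There is one attempt and no reset: what is moved stays moved. The work goes in short steps, Python scripts to look and compute and a shell command to move; the robot and the scene stay as the last step left them, time stands still between calls to the robot, and variables do not carry over. Pictures are saved under pics/ and viewed, and the job is handed in when it is done.

```bash
ls; mkdir -p pics; python3 - <<'E'
from rig import *
import cv2
print(sense())
for n in ["scene","top","wrist"]:
    i=camera_info(n); print(n,i)
    p,d=grab_frame(n); cv2.imwrite(f"pics/{n}0.png",p)
    import numpy as np; np.save(f"pics/{n}0.npy",d)
E
```

```text
pics
{'clock': 0.0, 'qpos': array([-1.30539330e+00,  3.53618494e-01,  1.63417327e+00, -1.55267941e-05,
        1.15516869e+00, -2.39073918e-03]), 'qvel': array([0.00131595, 0.000795  , 0.00149138, 0.00013036, 0.00090707,
       0.0005636 ]), 'joint_efforts': array([ 2.04285247e-04, -6.05241537e+01, -3.42064476e+01, -4.73496084e-05,
        9.16445075e-03,  2.03057078e-05]), 'eef_pos': array([ 165.31555602, -602.48123892,  403.96328113]), 'tcp_rot': array([ 3.14158173e+00,  1.36783481e-03, -1.30299629e+00]), 'contact_force': array([-0.22827694, -0.02963534, -0.38261795]), 'wrist_torque': array([0.03138435, 0.05580662, 0.02857156]), 'opening': 0.9945226015520938}
scene {'vertical_fov': 45.79217439528107, 'cx': 281.4188805914373, 'cy': 208.79935657309724, 'world_to_cam': array([[-4.79705291e-01, -8.77280335e-01,  1.61878879e-02,
         4.24346934e+02],
       [-6.69608046e-01,  3.54101130e-01, -6.52868635e-01,
         3.81873066e+02],
       [ 5.67016665e-01, -3.24024078e-01, -7.57298157e-01,
         1.17804363e+03],
       [ 0.00000000e+00,  0.00000000e+00,  0.00000000e+00,
       
[... 220 characters left out ...]
[-9.94740446e-01,  1.30370369e-02, -1.01594685e-01,
         5.63452380e+02],
       [ 1.01848915e-01,  2.05965990e-02, -9.94586637e-01,
         1.37539663e+03],
       [ 0.00000000e+00,  0.00000000e+00,  0.00000000e+00,
         1.00000000e+00]])}
wrist {'vertical_fov': 65.70646984690485, 'cx': 275.6734984592164, 'cy': 212.39777838560533, 'world_to_cam': array([[ 2.65057001e-01, -9.64231707e-01, -1.41494802e-03,
        -6.24773542e+02],
       [-9.31575128e-01, -2.56458180e-01,  2.57676122e-01,
        -3.35758217e+01],
       [-2.48822361e-01, -6.69807297e-02, -9.66230311e-01,
         3.77774071e+02],
       [ 0.00000000e+00,  0.00000000e+00,  0.00000000e+00,
         1.00000000e+00]])}
```

View pics/scene0.png

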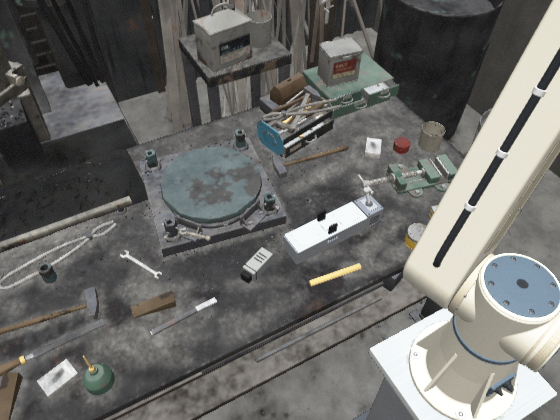

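View pics/top0.png

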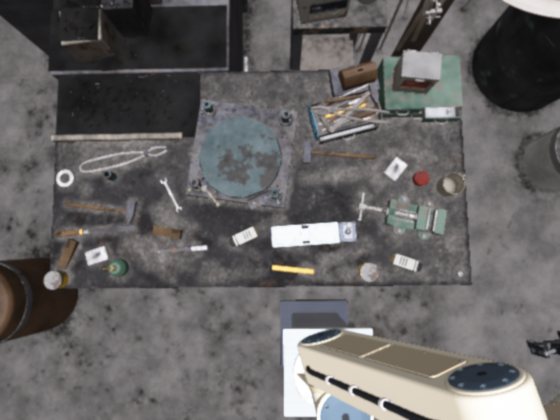

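View pics/wrist0.png

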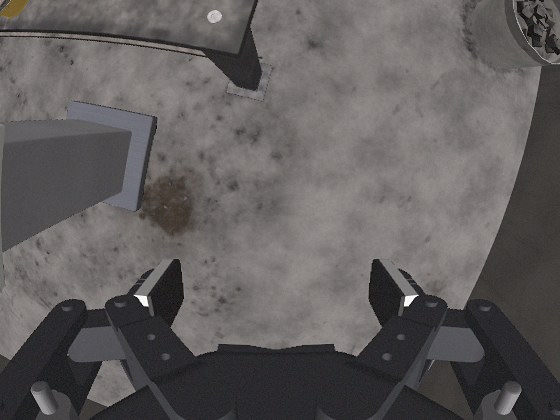

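```bash
python3 - <<'E'
import cv2
p=cv2.imread("pics/top0.png")
cv2.imwrite("pics/top0z.png",cv2.resize(p[180:300,210:480],None,fx=2.95,fy=2.95,interpolation=cv2.INTER_CUBIC))
p=cv2.imread("pics/scene0.png")
cv2.imwrite("pics/scene0z.png",cv2.resize(p[140:300,230:480],None,fx=3.2,fy=3.2,interpolation=cv2.INTER_CUBIC))
E
```

```text
(no output)
```

View pics/top0z.png

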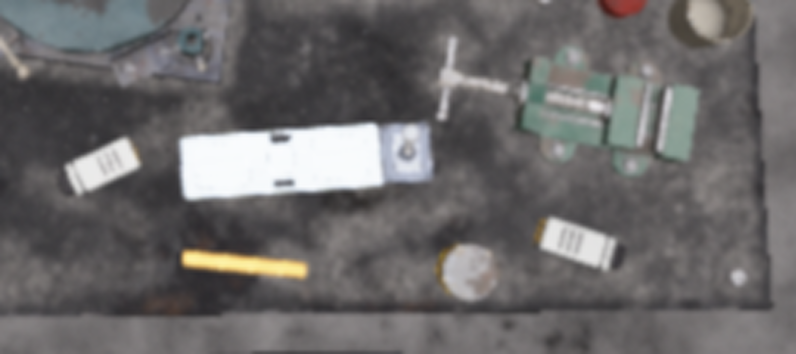

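View pics/scene0z.png

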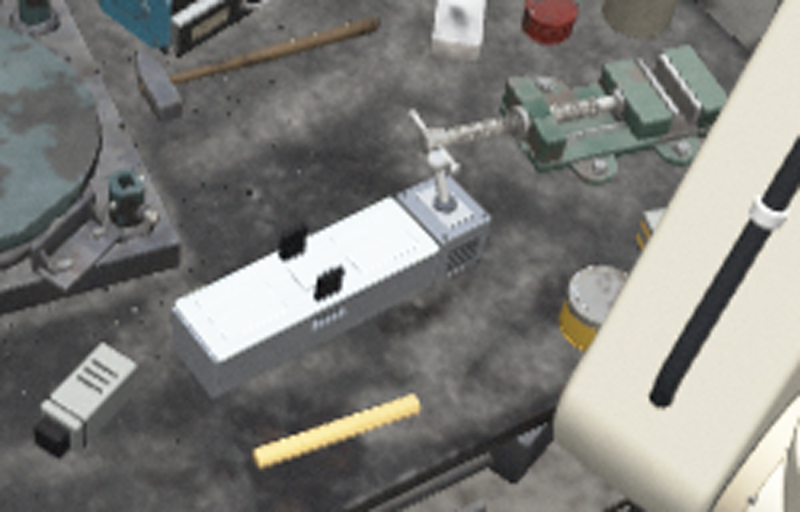

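```bash
cat > h.py <<'E'
import numpy as np, cv2
from rig import *
def foc(i): return 210/np.tan(np.radians(i["vertical_fov"])/2)
def ray(i,u,v,wrist=False):
    f=foc(i); x=(u-i["cx"])/f; y=(v-i["cy"])/f
    if wrist:
        r=np.hypot(x,y); s=np.sin(r)/max(r,1e-9); d=np.array([x*s,y*s,np.cos(r)])
    else: d=np.array([x,y,1.])
    M=i["world_to_cam"]; R=M[:3,:3]; return -R.T@M[:3,3], R.T@d
def onz(i,u,v,z,wrist=False):
    o,d=ray(i,u,v,wrist); return o+d*(z-o[2])/d[2]
def pt(i,d,u,v,wrist=False):  # from depth
    o,r=ray(i,u,v,wrist); dd=d[int(round(v)),int(round(u))]; z=(i["world_to_cam"][:3,:3]@r)[2]
    return o+r*dd/z
def proj(i,p,wrist=False):
    M=i["world_to_cam"]; c=M[:3,:3]@np.asarray(p,float)+M[:3,3]; f=foc(i)
    if wrist:
        rho=np.hypot(c[0],c[1]); t=np.arctan2(rho,c[2]); return i["cx"]+f*t*c[0]/rho, i["cy"]+f*t*c[1]/rho
    return i["cx"]+f*c[0]/c[2], i["cy"]+f*c[1]/c[2]
def cloud(i,d,wrist=False):
    v,u=np.mgrid[0:420,0:560]; f=foc(i); x=(u-i["cx"])/f; y=(v-i["cy"])/f
    if wrist:
        r=np.hypot(x,y)+1e-9; s=np.tan(r)/r; x=x*s;y=y*s
    c=np.stack([x*d,y*d,d],-1); M=i["world_to_cam"]
    P=(c-M[:3,3])@M[:3,:3]; P[d<=0]=np.nan; return P
E
python3 - <<'E'
from h import *
for n in ["top","scene"]:
    i=camera_info(n); d=np.load(f"pics/{n}0.npy"); p=cv2.imread(f"pics/{n}0.png"); P=cloud(i,d)
    z=P[...,2]; 
    print(n,"bench z",np.nanmedian(z[190:205,300:330] if n=="top" else z[165:175,310:330]))
    m=((p.min(2)>150)&(z>15)&(z<130)&(P[...,0]>250)&(P[...,0]<600)&(P[...,1]>-400)&(P[...,1]<400)).astype(np.uint8)
    k,l,s,c=cv2.connectedComponentsWithStats(m)
    for j in range(1,k):
        if s[j,4]>50:
            mm=l==j; zz=np.nanmedian(z[mm]); 
            cs,_=cv2.findContours(mm.astype(np.uint8),cv2.RETR_EXTERNAL,cv2.CHAIN_APPROX_NONE)
            q=max(cs,key=len)[:,0]; W=np.array([onz(i,u,v,zz)[:2] for u,v in q],np.float32)
            print(c[j].round(),s[j,4],"z",zz.round(1),cv2.minAreaRect(W))
E
```

```text
top bench z 0.9592962160838013
[367. 208.] 101 z 40.3 ((566.4139404296875, -158.36534118652344), (78.2899169921875, 57.7819938659668), 88.13716125488281)
[406. 214.] 73 z 39.4 ((553.8814086914062, -284.3154296875), (75.9484634399414, 12.839654922485352), 76.92540740966797)
[312. 233.] 1648 z 60.1 ((488.684326171875, 48.940155029296875), (71.80982208251953, 295.7809753417969), 3.2868316173553467)
[244. 236.] 263 z 40.5 ((483.5699157714844, 292.62823486328125), (40.12242889404297, 84.81072998046875), 24.148197174072266)
[405. 262.] 268 z 40.5 ((384.82452392578125, -276.43878173828125), (83.15929412841797, 39.12113952636719), 70.8290023803711)
[367. 271.] 191 z 47.1 ((354.8785095214844, -139.5320587158203), (47.4655647277832, 60.66130828857422), 66.2354507446289)
scene bench z 1.6707015263444238
[370. 184.] 117 z 43.4 ((574.0930786132812, -141.72116088867188), (48.636165618896484, 90.14494323730469), 21.065675735473633)
[331. 224.] 1954 z 60.7 ((484.5479736328125, 50.77351379394531), (74.13998413085938, 297.7735290527344), 3.362675189971924)
[415. 231.] 194 z 48.2 ((360.75164794921875, -138.0135498046875), (38.965213775634766, 62.05646896362305), 31.3134708404541)
[257. 260.] 312 z 41.5 ((480.8939514160156, 293.3386535644531), (36.9451904296875, 82.21488189697266), 23.57782745361328)
[334. 273.] 176 z 18.0 ((361.3649597167969, 122.75243377685547), (148.423583984375, 11.555916786193848), 83.75395965576172)
```

```bash
python3 - <<'E'
from h import *
H=np.zeros((60,130))  # 10mm cells x 250..850, y 500..-800
for n in ["top","scene"]:
    i=camera_info(n); d=np.load(f"pics/{n}0.npy"); P=cloud(i,d).reshape(-1,3)
    P=P[~np.isnan(P[:,0])]
    r=((850-P[:,0])//10).astype(int); c=((500-P[:,1])//10).astype(int)
    ok=(r>=0)&(r<60)&(c>=0)&(c<130)&(P[:,2]<300)
    np.maximum.at(H,(r[ok],c[ok]),P[ok,2])
sub=H[5:60,0:90]
print("cols y=500..-400 step 10")
for k in range(0,55): print(850-50-10*k-5, "".join("." if h<7 else chr(48+int(min(9,h//10))) if h>=10 else "-" for h in sub[k]))
E
```

```text
cols y=500..-400 step 10
795 -44449999999999999999999999999999944443...23321212111111...-...-....-...-.......-.........
785 .4444999999999999999999999999999994444..-.222111222222222221221111.....---..-.-..--....-1.
775 .4444999999999999999999999999999994444-.-.233.......222112222222222221.-..--.....-....-...
765 .4444999999999999999999999999999999444..1.232.........--.-21.-1.222221-.-..232............
755 44444999999999999999999999999999999444..-.322-....-.-......-..-..-.1.-.--.233222---.-.....
745 44444999999999999999999999999999999444....-1---1......1.......---.--..-...233232....-..--.
735 44444999999999999999999999999999994444..--....-...-...-.-..--...........-2332332..-.-..--.
725 44444999999999999999999999999999994444....-.1-..-.-.-.--..-..-..-...-...33223332..-...-...
715 4444499999999999999999999999999999444......1..........-..-.-.-...-..--.23233332....333....
705 4444469999999999999999999999999999444..-..-..........--.--...-.----.-..2333332--..333333..
695 4444579999999999999999999999999994444-...-.......1.-...-.....--...-..-..23333-.-..333333..
685 44999699999999999999999999
[... 3449 characters left out ...]
--.--..44555-...-..............--.-
315 ...-...-.--..1.....1.....-.....-.........1..--.........-.-.-.--..........-.-..-..--.....1.
305 -............-....-........-........-..--...........-..-.....-........-........-........--
295 ....................................-.................1...................................
285 ..........................................................................................
275 ..........................................................................................
265 ..........................................................................................
255 ..........................................................................................
```

```bash
cat > plan.py <<'E'
import sys
from h import *
# args: x y z yaw_deg   (TCP) ; prints the row shift in cm/deg from the present pose
def plan(x,y,z,yaw=None):
    s=sense(); p=s["eef_pos"]; from scipy.spatial.transform import Rotation as Ro
    R=Ro.from_euler("xyz",s["tcp_rot"]).as_matrix(); y0=np.degrees(np.arctan2(R[1,0],R[0,0]))
    d=R.T@(np.array([x,y,z])-p)/10
    r=0 if yaw is None else -((yaw-y0+180)%360-180)
    print("rows tx ty tz roll:",d.round(2),round(r,1),"| at",p.round(1),"yaw",y0.round(1),"q6",s["qpos"][5].round(2),"t",round(s["clock"],1),"F",s["contact_force"].round(1),"op",round(s["opening"],3))
O=np.array([484.5,80.3]); A=3.3
def loc(lx,ly): 
    a=np.radians(A); return O+lx*np.array([np.cos(a),np.sin(a)])+ly*np.array([-np.sin(a),np.cos(a)])
if __name__=="__main__":
    v=[eval(q) for q in sys.argv[1:]]
    plan(*v)
E
python3 -c "
from plan import *
print(loc(50,-149),loc(20,-149))
plan(*loc(50,-149),404,-86.7)"
```

```text
[542.99413085 -65.57472933] [513.04387635 -67.30165014]
rows tx ty tz roll: [-41.79 -50.63   0.06] 12.0 | at [ 165.3 -602.5  404.1] yaw -74.7 q6 -0.0 t 0.1 F [-0.2  0.2  0.3] op 1.003
```

```bash
python3 -m creep '0 -41.8 -50.6 0 12;0 -41.8 -50.6 0 12;0 -41.8 -50.6 0 12;0 -41.8 -50.6 0 12;0 -41.8 -50.6 0 12;0 -41.8 -50.6 0 12;0 -41.8 -50.6 0 12;0 -41.8 -50.6 0 12;0 -41.8 -50.6 0 12;0 -41.8 -50.6 0 12;0 -41.8 -50.6 0 12;0 -41.8 -50.6 0 12;0 -41.8 -50.6 0 12;0 -41.8 -50.6 0 12;0 -41.8 -50.6 0 12;0 -41.8 -50.6 0 12;0 -41.8 -50.6 0 12;0 -41.8 -50.6 0 12;0 -41.8 -50.6 0 12' 40; python3 - <<'E'
from plan import *
i=camera_info("wrist"); p,d=grab_frame("wrist"); cv2.imwrite("pics/w1.png",p); np.savez("pics/w1.npz",d=d,M=i["world_to_cam"])
print(proj(i,[*loc(20,-149),101],True),proj(i,[*loc(0,0),58],True))
t,dt=grab_frame("top"); cv2.imwrite("pics/t1.png",t)
plan(*loc(50,-149),404,-86.7)
E
```

```text
clock: 2.05
eef_pos: [542.3, -66.5, 404.7]
tcp_rot: [3.142, 0.001, -1.514]
contact_force: [-0.4, 0.1, -0.4]
opening: 0.003
(np.float64(274.52856233378185), np.float64(236.21779925808534)) (np.float64(138.91635284512714), np.float64(239.15221107850442))
rows tx ty tz roll: [-0.05 -0.06  0.07] -0.0 | at [542.5 -66.1 404.7] yaw -86.7 q6 1.39 t 2.1 F [-0.4  0.2  0.8] op 0.001
```

View pics/w1.png

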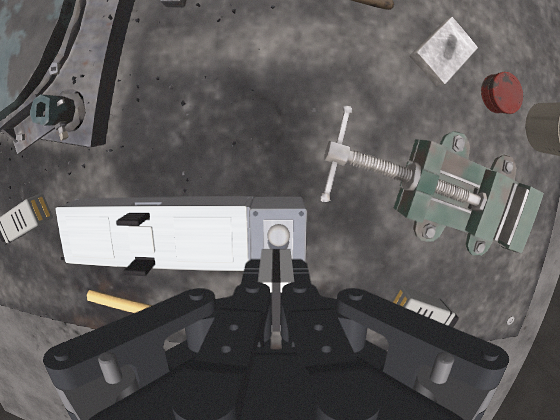

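```bash
python3 - <<'E'
from plan import *
i=camera_info("wrist"); f=np.load("pics/w1.npz"); i["world_to_cam"]=f["M"]; d=f["d"]; p=cv2.imread("pics/w1.png"); P=cloud(i,d,True); z=P[...,2]
m=((z>40)&(z<75)&(p.min(2)>190)); m=m.astype(np.uint8); k,l,s,c=cv2.connectedComponentsWithStats(m); j=1+s[1:,4].argmax(); mm=l==j
print("plate z",np.nanmedian(z[mm]),s[j])
cs,_=cv2.findContours(mm.astype(np.uint8),cv2.RETR_EXTERNAL,cv2.CHAIN_APPROX_NONE); q=max(cs,key=len)[:,0]
W=np.array([onz(i,u,v,58,True)[:2] for u,v in q],np.float32); print(cv2.minAreaRect(W))
for (a,b) in [(278,236)]: print("ball",onz(i,a,b,101,True))
tb=(p.max(2)<40)&(z>80)&(z<100)&(P[...,1]>0)
k,l,s,c=cv2.connectedComponentsWithStats(tb.astype(np.uint8))
for j in range(1,k):
    if s[j,4]>30: print("tab",s[j],np.nanmedian(P[l==j],0),np.nanmin(P[l==j],0),np.nanmax(P[l==j],0))
E
```

```text
plate z 58.382936443051385 [   56   206   193    65 10735]
((486.5145568847656, 76.16096496582031), (71.45880889892578, 232.9377899169922), 3.4707350730895996)
ball [513.42510062 -70.36030071 101.        ]
tab [65  1  7 14 52] [737.70045446 158.90995927  86.91210589] [729.36582618 157.05826233  81.59301194] [743.67255058 161.19038856  92.81314751]
tab [ 49  17  16  32 138] [707.66683588 168.42525683  88.82674779] [694.6227994  161.59391121  80.17311628] [725.14994222 174.30982852  97.9852416 ]
tab [ 20  43  35  59 346] [667.2967825  191.16778924  88.48156038] [641.01759527 172.48947155  80.10983771] [697.91176371 218.57393384  97.57084439]
tab [ 36 102   8  15  60] [628.93454839 188.64917801  85.9458371 ] [621.95962462 183.28067867  80.19924423] [636.45546882 190.09936101  92.14195567]
tab [125 266  24   9  90] [461.62669733  70.90936231  84.53824667] [457.14756605  62.26548798  80.06825363] [463.29949734  87.21319655  88.79570479]
```

```bash
sed -i 's/^O=.*/O=np.array([486.0,76.7]); A=3.4/' plan.py; python3 -c "
from plan import *
plan(*loc(54,-149),261,-86.6)
plan(*loc(7,-149),261,-86.6)"
```

```text
rows tx ty tz roll: [ 0.32 -0.61 14.37] -0.1 | at [542.5 -66.1 404.7] yaw -86.7 q6 1.39 t 2.1 F [-0.4  0.2  0.8] op 0.001
rows tx ty tz roll: [ 0.33  4.09 14.37] -0.1 | at [542.5 -66.1 404.7] yaw -86.7 q6 1.39 t 2.1 F [-0.4  0.2  0.8] op 0.001
```

```bash
python3 -m creep '0 0.3 -0.6 4 0;0 0.3 -0.6 8 0;0 0.3 -0.6 12 0;0 0.3 -0.6 14.4 0;0 0.3 -0.6 14.4 0;0 0.3 0.5 14.4 0;0 0.3 1.4 14.4 0;0 0.3 2.3 14.4 0;0 0.3 3.2 14.4 0;0 0.3 4.1 14.4 0;0 0.3 4.1 14.4 0;0 0.3 4.1 14.4 0'; python3 -m creep '0 0 -1 0 0;0 0 -1 -4 0;0 0 -1 -8 0;0 0 -1 -12 0;0 0 -1 -12 0'; python3 - <<'E'
from plan import *
p,d=grab_frame("scene"); cv2.imwrite("pics/s2.png",cv2.resize(p[140:300,230:480],None,fx=3.2,fy=3.2,interpolation=cv2.INTER_CUBIC))
i=camera_info("wrist"); p,d=grab_frame("wrist"); cv2.imwrite("pics/w2.png",p)
E
```

```text
clock: 3.35
eef_pos: [501.5, -71.4, 260.9]
tcp_rot: [-3.142, 0.001, -1.514]
contact_force: [-0.6, -0.3, 0.4]
opening: -0.005
clock: 3.85
eef_pos: [514.2, -71.1, 386.2]
tcp_rot: [-3.132, -0.001, -1.513]
contact_force: [0.4, 0.2, 0.3]
opening: 0.004
```

View pics/s2.png

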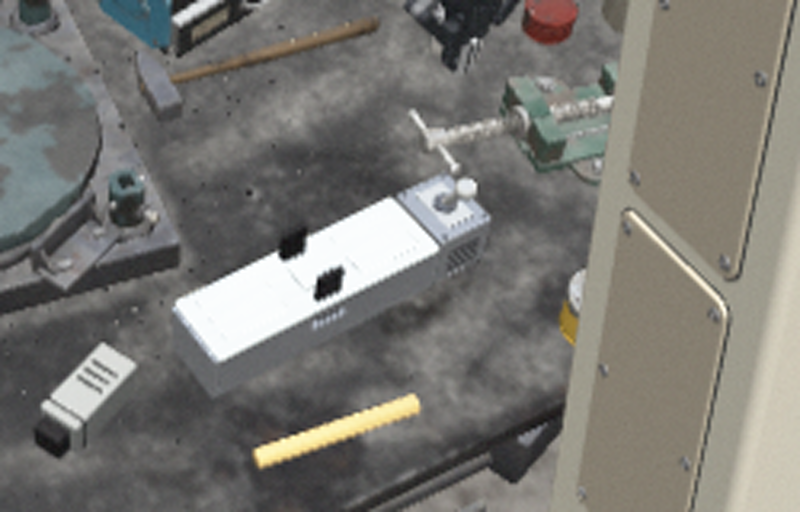

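View pics/w2.png

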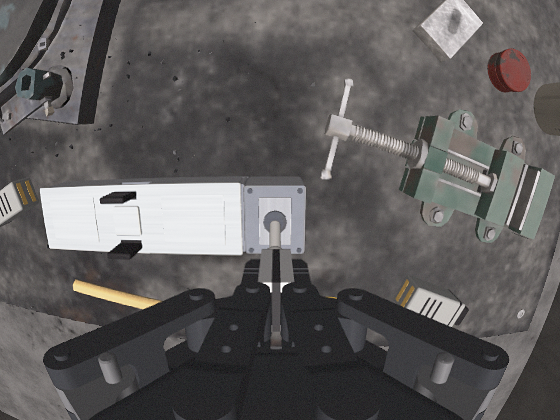

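```bash
python3 -c "
from plan import *
plan(*loc(0,0),330,3.4)"
```

```text
rows tx ty tz roll: [-14.88   1.8    5.17] -90.1 | at [512.4 -70.9 381.7] yaw -86.7 q6 1.37 t 4.0 F [-0.6 -0.2 -0.1] op 0.0
```

```bash
python3 -m creep '100 -3 0.4 0 -8;100 -6 0.8 0 -16;100 -9 1.2 0 -24;100 -12 1.6 0 -32;100 -14.9 1.8 0 -40;100 -14.9 1.8 2 -48;100 -14.9 1.8 5.2 -56;100 -14.9 1.8 5.2 -64;100 -14.9 1.8 5.2 -72;100 -14.9 1.8 5.2 -80;100 -14.9 1.8 5.2 -88;100 -14.9 1.8 5.2 -90;100 -14.9 1.8 5.2 -90;100 -14.9 1.8 5.2 -90'; python3 - <<'E'
from plan import *
i=camera_info("wrist"); p,d=grab_frame("wrist"); cv2.imwrite("pics/w3.png",p)
print([np.round(proj(i,[*loc(a,b),90],True)) for a in(-30,30) for b in (-13,13)])
plan(*loc(0,0),235,3.4)
E
```

```text
clock: 5.35
eef_pos: [485.8, 76.9, 328.6]
tcp_rot: [-3.141, -0.0, 0.056]
contact_force: [-0.5, -0.4, -0.8]
opening: 1.0
[array([232., 244.]), array([230., 208.]), array([319., 244.]), array([321., 207.])]
rows tx ty tz roll: [0.   0.02 9.38] -0.2 | at [485.9  76.9 328.8] yaw 3.2 q6 0.1 t 5.4 F [-1.1 -0.   0.7] op 1.0
```

View pics/w3.png

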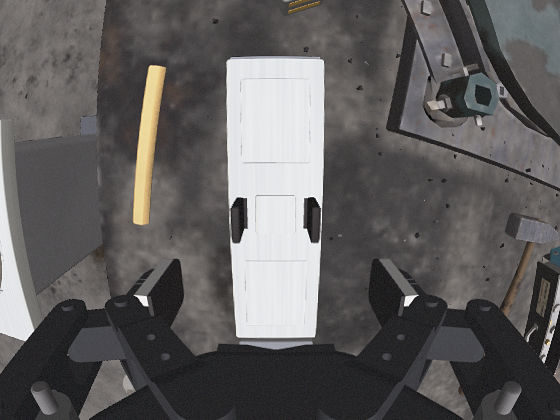

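```bash
python3 -m creep '100 0 0 3 0;100 0 0 6 0;100 0 0 8 0;100 0 0 9.4 0;100 0 0 9.4 0;50 0 0 9.4 0;50 0 0 9.4 0;0 0 0 9.4 0;0 0 0 9.4 0;0 0 0 9.4 0;0 0 0 9.4 0;0 0 0 9.4 0;0 0 0 9.4 0;0 0 0 9.4 0' 60; python3 - <<'E'
from plan import *
i=camera_info("wrist"); p,d=grab_frame("wrist"); cv2.imwrite("pics/w4.png",p)
plan(*loc(0,0),235,3.4)
E
```

```text
clock: 6.8
eef_pos: [486.5, 77.0, 237.0]
tcp_rot: [-3.141, -0.003, 0.056]
contact_force: [-5.3, -1.3, 18.6]
opening: 0.504
rows tx ty tz roll: [-0.05  0.03  0.2 ] -0.2 | at [486.5  77.  237. ] yaw 3.2 q6 0.1 t 6.8 F [-4.2 -0.7 19.2] op 0.507
```

View pics/w4.png

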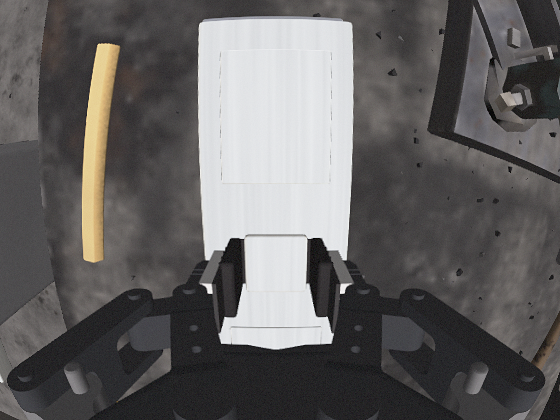

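```bash
python3 -m creep '0 0 0 -0.2 0;0 0 0 -0.5 0;0 0 0 -1 0;0 0 0 -1.5 0;0 0 0 -2 0;0 0 0 -3 0;0 0 0 -4 0;0 0 0 -5 0;0 0 0 -5 0' ; python3 - <<'E'
from plan import *
p,d=grab_frame("scene"); cv2.imwrite("pics/s5.png",p)
plan(685,-15,300,0)
E
```

```text
clock: 7.75
eef_pos: [486.9, 77.1, 288.7]
tcp_rot: [-3.141, -0.006, 0.056]
contact_force: [0.2, -0.5, -2.2]
opening: 0.503
rows tx ty tz roll: [19.3  10.3  -1.11] 3.2 | at [486.6  77.  287.9] yaw 3.2 q6 0.1 t 7.8 F [ 0.3  0.3 -2.6] op 0.5
```

View pics/s5.png

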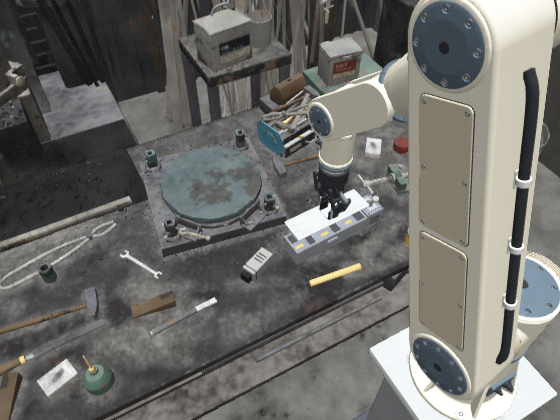

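```bash
python3 -m creep '0 0 0 -3 0;0 0 0 -6 0;0 3 1.5 -7 0;0 6 3 -7 1;0 9 5 -7 2;0 12 7 -7 3;0 15 9 -7 3.2;0 18 10.3 -7 3.2;0 19.3 10.3 -7 3.2;0 19.3 10.3 -7 3.2;0 19.3 10.3 -3 3.2;0 19.3 10.3 0 3.2;0 19.3 10.3 3 3.2;0 19.3 10.3 5 3.2;0 19.3 10.3 5 3.2' ; python3 - <<'E'
from plan import *
p,d=grab_frame("top"); cv2.imwrite("pics/t6.png",p[100:300,200:480])
plan(685,-15,206,0)
E
```

```text
clock: 9.3
eef_pos: [682.9, -14.6, 235.2]
tcp_rot: [-3.14, 0.002, 0.001]
contact_force: [-0.1, -0.4, -2.9]
opening: 0.492
rows tx ty tz roll: [0.1  0.04 3.14] 0.0 | at [683.9 -14.7 237.4] yaw 0.0 q6 -0.03 t 9.3 F [ 0.1  0.3 -3.1] op 0.501
```

View pics/t6.png

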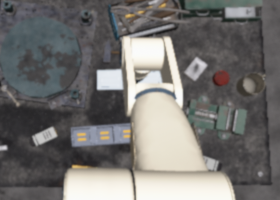

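```bash
python3 -m creep '0 0 0 1 0;0 0 0 1.8 0;0 0 0 2.4 0;0 0 0 2.8 0;0 0 0 3.1 0;0 0 0 3.1 0;0 0 0 3.1 0'; python3 -m creep '70 0 0 0 0;100 0 0 0 0;100 0 0 0 0;100 0 0 0 0;100 0 0 0 0;100 0 0 -1 0;100 0 0 -4 0;100 0 0 -8 0;100 0 0 -12 0;100 0 0 -17 0;100 0 0 -19 0;100 0 0 -19 0'; python3 - <<'E'
from plan import *
i=camera_info("wrist"); p,d=grab_frame("wrist"); cv2.imwrite("pics/w7.png",p)
p,d=grab_frame("scene"); cv2.imwrite("pics/s7.png",p)
p,d=grab_frame("top"); cv2.imwrite("pics/t7.png",p);np.save("pics/t7.npy",d)
E
```

```text
clock: 10.05
eef_pos: [684.1, -14.7, 206.5]
tcp_rot: [-3.14, -0.001, 0.0]
contact_force: [0.5, 0.7, -2.2]
opening: 0.502
clock: 11.25
eef_pos: [684.7, -14.9, 402.1]
tcp_rot: [-3.141, -0.009, 0.0]
contact_force: [0.2, -0.3, 0.0]
opening: 1.001
```

View pics/w7.png

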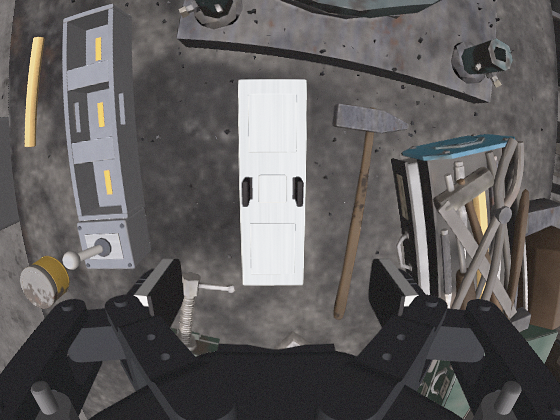

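View pics/s7.png

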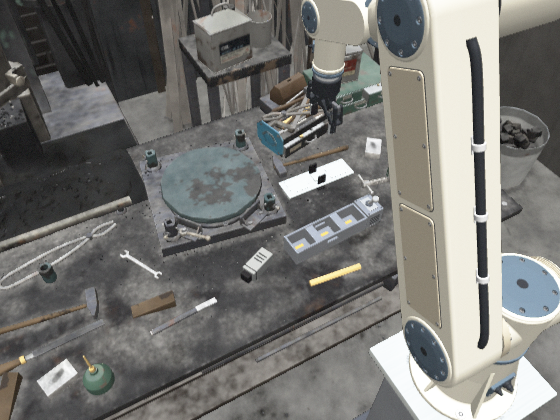

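View pics/t7.png

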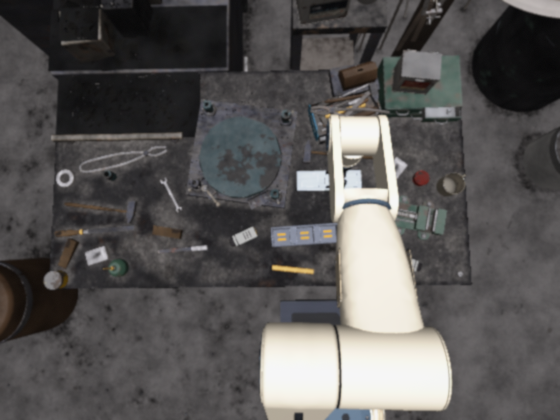

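```bash
python3 -c "
from plan import *
plan(470,290,400,24)"
```

```text
rows tx ty tz roll: [-21.32 -30.5   -0.38] -24.0 | at [683.3 -14.9 395.9] yaw 0.0 q6 -0.03 t 11.4 F [-0.3 -0.1 -0.6] op 1.0
```

```bash
python3 -m creep '100 -2.8 -4 0 -3;100 -5.6 -8 0 -6;100 -8.4 -12 0 -9;100 -11.2 -16 0 -12;100 -14 -20 0 -15;100 -16.8 -24 0 -18;100 -19.6 -28 0 -21;100 -21.3 -30.5 0 -24;100 -21.3 -30.5 0 -24;100 -21.3 -30.5 0 -24;100 -21.3 -30.5 0 -24'; cat > packs.py <<'E'
from plan import *
import time
def find(n,tag):
    i=camera_info(n); p,d=grab_frame(n); cv2.imwrite(f"pics/{tag}.png",p); w=n=="wrist"; P=cloud(i,d,w); z=P[...,2]
    m=((p.min(2)>120)&(z>33)&(z<47)&(P[...,0]>250)&(P[...,0]<850)&(abs(P[...,1])<480)).astype(np.uint8)
    k,l,s,c=cv2.connectedComponentsWithStats(m)
    for j in range(1,k):
        if s[j,4]>(1500 if w else 200):
            cs,_=cv2.findContours((l==j).astype(np.uint8),cv2.RETR_EXTERNAL,cv2.CHAIN_APPROX_NONE); q=max(cs,key=len)[:,0]
            W=np.array([onz(i,u,v,40,w)[:2] for u,v in q],np.float32)
            print(n,c[j].round(),s[j,4],"z",np.nanmedian(z[l==j]).round(1),cv2.minAreaRect(W))
if __name__=="__main__": find(sys.argv[1],sys.argv[2]); plan(0,0,0)
E
python3 packs.py wrist w8
```

```text
clock: 12.5
eef_pos: [470.5, 289.3, 395.3]
tcp_rot: [-3.141, 0.001, 0.418]
contact_force: [0.6, 0.5, 0.2]
opening: 0.999
wrist [289. 196.] 2461 z 39.5 ((485.2938537597656, 289.0226135253906), (38.84545135498047, 71.42637634277344), 23.987138748168945)
wrist [422. 206.] 1821 z 37.9 ((624.9307861328125, 336.8171691894531), (121.16742706298828, 38.13679885864258), 74.42088317871094)
rows tx ty tz roll: [-54.74   7.35  39.56] 0 | at [470.7 289.1 395.5] yaw 23.9 q6 0.13 t 12.6 F [ 0.4 -0.4  0.8] op 1.003
```

View pics/w8.png

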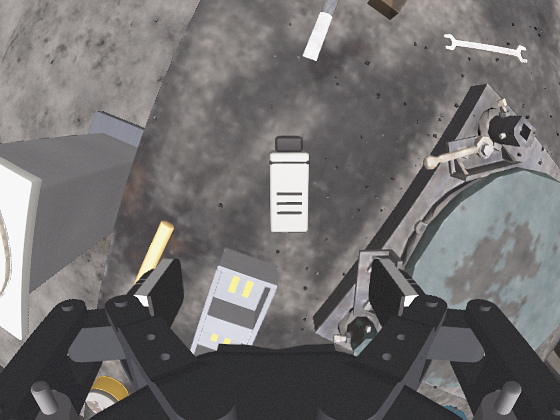

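```bash
python3 - <<'E'
from plan import *
i=camera_info("wrist")
a=onz(i,289.5,232.5,40,True);b=onz(i,289,153,40,True);c=onz(i,289,136.5,34,True)
print(a,b,c,np.linalg.norm(b-a),np.linalg.norm((c-a)[:2]),np.degrees(np.arctan2(*(b-a)[1::-1])))
u=(c-a)[:2];u/=np.linalg.norm(u)
for s in (70,92,96): print(s,a[:2]+s*u)
t=c[:2]-4*u
plan(*t,260,23.9)
plan(*t,181,23.9)
E
```

```text
[501.71604807 255.18188195  40.        ] [466.83417965 330.54203263  40.        ] [460.33911326 345.551365    34.        ] 83.0415381241462 99.39162037328497 114.8379497685437
70 [472.57490493 318.82772845]
92 [463.41625994 338.83070878]
96 [461.75105176 342.46761429]
rows tx ty tz roll: [ 1.35 -5.17 13.55] 0.0 | at [470.7 289.1 395.5] yaw 23.9 q6 0.13 t 12.6 F [ 0.4 -0.4  0.8] op 1.003
rows tx ty tz roll: [ 1.35 -5.17 21.45] 0.0 | at [470.7 289.1 395.5] yaw 23.9 q6 0.13 t 12.6 F [ 0.4 -0.4  0.8] op 1.003
```

```bash
python3 -c "
from plan import *
plan(461.6,342.8,194,24.4)"; python3 -m creep '100 0.7 -3 3 0;100 1.4 -5.2 6 0;100 1.4 -5.3 10 0;100 1.4 -5.3 13 0;100 1.4 -5.3 16 0;100 1.4 -5.3 18 -0.5;100 1.4 -5.3 19.5 -0.5;100 1.4 -5.3 20.2 -0.5;100 1.4 -5.3 20.2 -0.5;100 1.4 -5.3 20.2 -0.5'; python3 -c "
from plan import *
plan(461.6,342.8,194,24.4)
p,d=grab_frame('wrist'); cv2.imwrite('pics/w9.png',p)"
```

```text
rows tx ty tz roll: [ 1.35 -5.27 20.15] -0.5 | at [470.7 289.1 395.5] yaw 23.9 q6 0.13 t 12.6 F [ 0.4 -0.4  0.8] op 1.003
clock: 13.55
eef_pos: [462.5, 343.4, 194.3]
tcp_rot: [-3.141, -0.001, 0.426]
contact_force: [-0.2, 0.1, 0.3]
opening: 1.001
rows tx ty tz roll: [-0.1   0.01  0.03] 0.0 | at [462.5 343.4 194.3] yaw 24.4 q6 0.21 t 13.6 F [-0.2  0.1  0.3] op 1.001
```

View pics/w9.png

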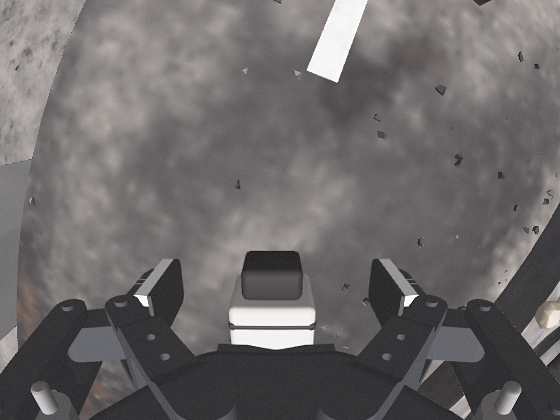

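```bash
python3 -m creep '60 -0.1 0 0 0;40 -0.1 0 0 0;30 -0.1 0 0 0;20 -0.1 0 0 0;20 -0.1 0 0 0;20 -0.1 0 0 0;20 -0.1 0 0 0;20 -0.1 0 0 0' 20; python3 -c "
from plan import *
plan(461.6,342.8,194,24.4)
p,d=grab_frame('wrist'); cv2.imwrite('pics/w10.png',p)"
```

```text
clock: 14.4
eef_pos: [461.6, 343.1, 194.9]
tcp_rot: [-3.141, -0.001, 0.426]
contact_force: [-0.6, -0.9, 5.8]
opening: 0.319
rows tx ty tz roll: [-0.01  0.03  0.09] 0.0 | at [461.6 343.1 194.9] yaw 24.4 q6 0.21 t 14.4 F [-0.6 -0.9  5.8] op 0.319
```

View pics/w10.png

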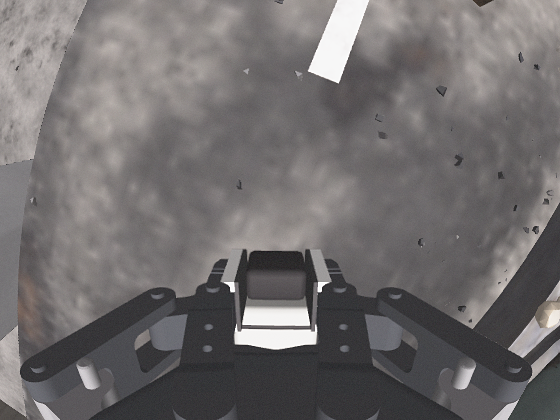

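```bash
python3 -m creep '20 0 0 -0.5 0;20 0 0 -1 0;20 0 0 -2 0;20 0 0 -3 0;20 0 0 -4 0;20 0 0 -5 0;20 0 0 -6 0;20 0 0 -7 0;20 0 0 -8 0;20 0 0 -9 0;20 0 0 -10 0;20 0 0 -11 0;20 0 0 -12 0;20 0 0 -12 0;20 0 0 -12 0'; python3 -c "
from plan import *
plan(461.6,342.8,194,24.4)
p,d=grab_frame('wrist'); cv2.imwrite('pics/w11.png',p)
p,d=grab_frame('scene'); cv2.imwrite('pics/s11.png',cv2.resize(p[140:340,150:400],None,fx=3,fy=3))"
```

```text
clock: 15.95
eef_pos: [461.5, 343.0, 315.1]
tcp_rot: [-3.141, -0.002, 0.426]
contact_force: [0.2, -0.9, -1.8]
opening: 0.325
rows tx ty tz roll: [-0.02  0.04 12.11] 0.0 | at [461.5 343.  315.1] yaw 24.4 q6 0.21 t 15.9 F [ 0.2 -0.9 -1.8] op 0.325
```

View pics/w11.png

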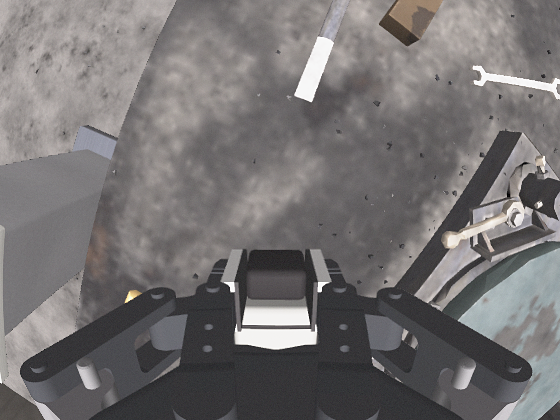

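View pics/s11.png

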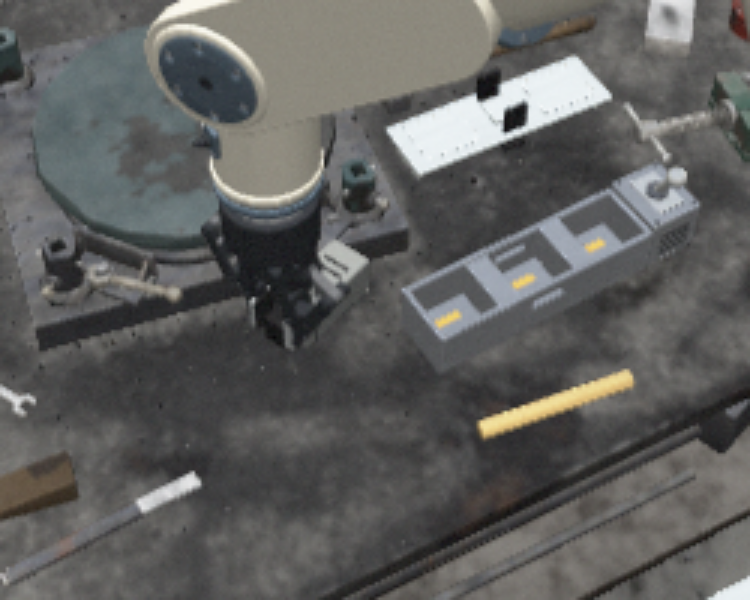

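```bash
cat > st.py <<'E'
from rig import sense
s=sense();print("t",round(s["clock"],2),s["eef_pos"].round(1),"F",s["contact_force"].round(1),"T",s["wrist_torque"].round(3),"op",round(s["opening"],4))
E
python3 st.py
python3 -m creep '20 0 0 2 0;20 0 0 4 0;20 0 0 6 0;20 0 0 8 0;20 0 0 8 0;20 0 0 8 0' >/dev/null; python3 st.py
python3 -m creep '30 0 0 0 0;30 0 0 0 0' ; python3 st.py
python3 -m creep '31 0 0 0 0;31 0 0 0 0' >/dev/null; python3 st.py
python3 -m creep '31.5 0 0 0 0;31.5 0 0 0 0'>/dev/null ; python3 st.py
python3 -m creep '32 0 0 0 0;32 0 0 0 0'>/dev/null ; python3 st.py
```

```text
t 16.05 [461.3 342.8 314.4] F [ 0.3 -0.3 -3.1] T [0.123 0.034 0.024] op 0.3244
t 16.65 [461.2 342.9 234.1] F [ 0.2  0.4 -1.3] T [0.136 0.043 0.018] op 0.3182
clock: 16.85
eef_pos: [461.5, 343.1, 235.2]
tcp_rot: [-3.141, -0.001, 0.426]
contact_force: [-0.5, 1.0, -1.2]
opening: 0.317
t 16.85 [461.5 343.1 235.2] F [-0.5  1.  -1.2] T [0.119 0.12  0.037] op 0.3175
t 17.05 [461.8 343.2 235.8] F [-0.6 -0.2 -1.7] T [ 0.126  0.078 -0.004] op 0.3155
t 17.25 [461.8 343.3 236.1] F [ 0.3 -0.3 -2.8] T [0.134 0.062 0.02 ] op 0.3177
t 17.45 [461.9 343.3 236.1] F [ 0.8  0.4 -0.9] T [ 0.146  0.016 -0.012] op 0.3195
```

```bash

python3 -m creep '32.3 0 0 0 0;32.3 0 0 0 0' >/dev/null; python3 st.py
python3 -m creep '32.6 0 0 0 0;32.6 0 0 0 0' >/dev/null; python3 st.py
python3 -c "
from plan import *
p,d=grab_frame('scene'); cv2.imwrite('pics/s12.png',cv2.resize(p[200:320,180:330],None,fx=4,fy=4))"
```

```text
t 17.65 [461.9 343.3 236.2] F [-0.3  0.2 -0.2] T [-0.017  0.102 -0.038] op 0.3247
t 17.85 [461.9 343.3 236.2] F [ 0.7  0.  -1.8] T [ 0.012  0.071 -0.074] op 0.3243
```

View pics/s12.png

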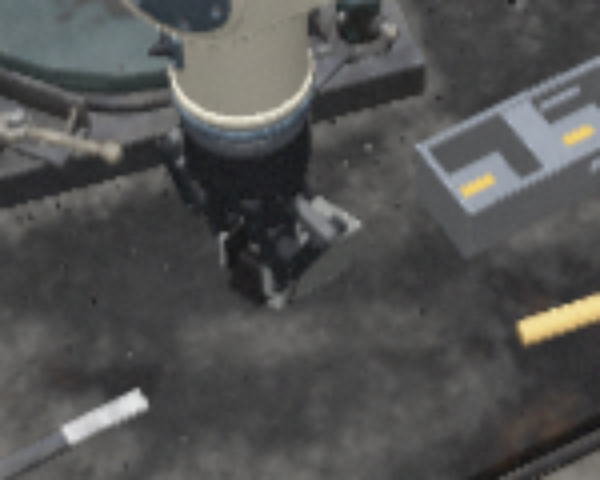

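```bash

python3 -m creep '30 0 0 0 0;30 0 0 0 0;30 0 0 -2 0;30 0 0 -4 0;30 0 0 -4 0;30 0 0 -4 0' >/dev/null; python3 st.py
python3 -m creep '32.1 0 0 0 0;32.1 0 0 0 0' >/dev/null; python3 st.py
python3 -m creep '32.3 0 0 0 0;32.3 0 0 0 0' >/dev/null; python3 st.py
python3 -m creep '30 0 0 0 0;30 0 0 0 0' >/dev/null; python3 st.py
python3 -c "
from plan import *
p,d=grab_frame('scene'); cv2.imwrite('pics/s13.png',cv2.resize(p[200:320,180:330],None,fx=4,fy=4))
p,d=grab_frame('wrist'); cv2.imwrite('pics/w13.png',p)"
```

```text
t 18.5 [461.8 343.2 276. ] F [-0.  -0.1 -1.8] T [ 0.134  0.08  -0.026] op 0.3182
t 18.7 [461.4 343.  274.9] F [-0.1  0.4 -2.5] T [0.106 0.005 0.009] op 0.3219
t 18.9 [461.2 342.8 274.2] F [-0.2 -0.2 -1.4] T [ 0.072  0.031 -0.005] op 0.3257
t 19.1 [461.2 342.8 274. ] F [-0.2  0.  -2.2] T [0.074 0.08  0.026] op 0.3203
```

View pics/s13.png

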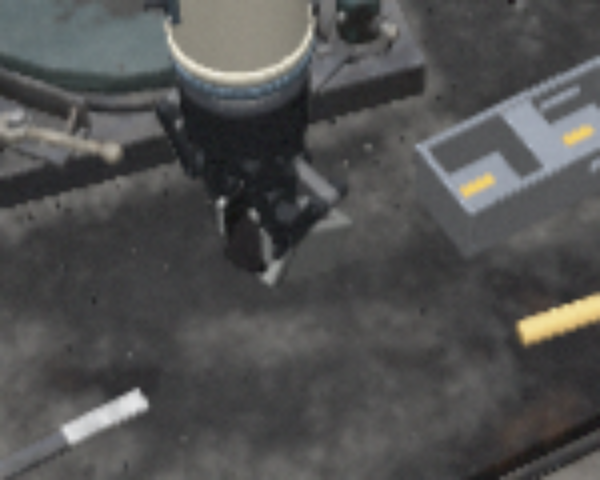

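View pics/w13.png

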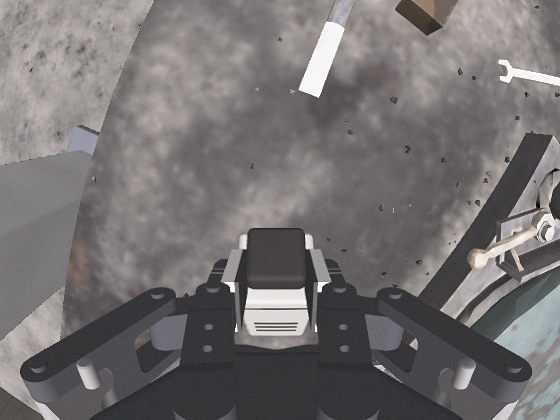

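```bash

python3 -m creep '32.3 0 0 0 0;32.3 0 0 0 0;32.3 0 0 0 0;30 0 0 0 0' >/dev/null; python3 st.py
python3 -m creep '32.5 0 0 0 0;32.5 0 0 0 0;30 0 0 0 0;30 0 0 0 0' >/dev/null; python3 st.py
python3 -c "
from plan import *
p,d=grab_frame('scene'); cv2.imwrite('pics/s14.png',cv2.resize(p[200:320,180:330],None,fx=4,fy=4))
p,d=grab_frame('wrist'); cv2.imwrite('pics/w14.png',p)"
```

```text
t 19.6 [461.2 342.8 274.3] F [ 0.5 -0.3 -1.9] T [ 0.094 -0.019  0.007] op 0.3215
t 20.0 [461.2 342.8 274.2] F [ 1.1 -0.2 -2.2] T [0.097 0.082 0.031] op 0.3174
```

View pics/w14.png

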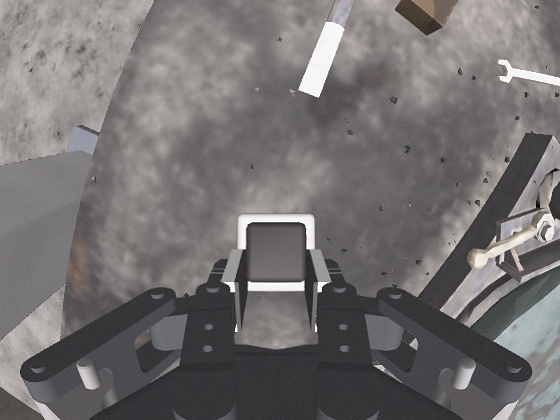

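View pics/s14.png

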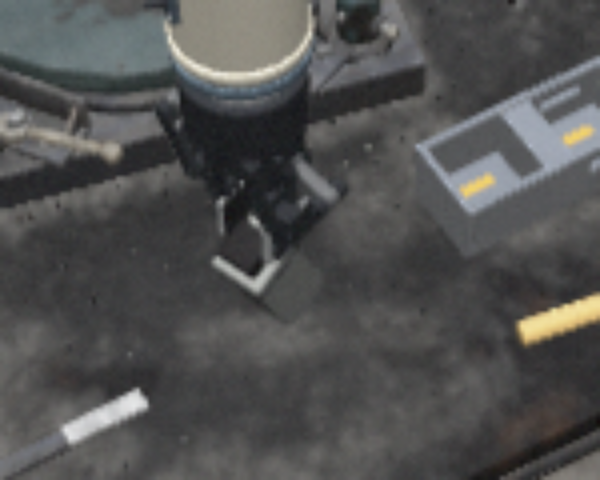

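```bash
python3 - <<'E'
from plan import *
i=camera_info("wrist"); p,d=grab_frame("wrist"); P=cloud(i,d,True)
for u,v in [(276,250),(276,230),(276,275),(255,250),(298,250),(243,240),(243,262),(310,240),(310,220),(242,220),(276,218)]: print((u,v),P[v,u].round(1))
a=np.radians(24.4); X=np.array([np.cos(a),np.sin(a)]); Y=np.array([np.sin(a),-np.cos(a)]); s=sense()
q=P[235:272,252:300].reshape(-1,3); c=np.nanmedian(q,0); n=np.linalg.svd((q-c)[::7])[2][2]
r=c[:2]-s["eef_pos"][:2]; print("cap top",c.round(1),"tool x,y off",(r@X).round(1),(r@Y).round(1),"normal in tool",(n[:2]@X).round(3),(n[:2]@Y).round(3),n[2].round(3))
E
python3 st.py
```

```text
(276, 250) [457.1 352.6 106.3]
(276, 230) [453.6 360.3 103. ]
(276, 275) [461.5 343.  110.3]
(255, 250) [448.6 348.4 105.6]
(298, 250) [466.3 356.6 105.8]
(243, 240) [442.6 344.7  89.8]
(243, 262) [444.7 347.2 120.5]
(310, 240) [473.1 358.7  90.2]
(310, 220) [469.3 367.3  86.5]
(242, 220) [438.2 352.8  85.5]
(276, 218) [453.3 361.1  86.3]
t 20.15 [461.2 342.8 274.2] F [-0.2 -0.  -1.6] T [ 0.039 -0.009 -0.011] op 0.3198Traceback (most recent call last):
  File "<stdin>", line 5, in <module>
    u, s, vh = gufunc(a, signature=signature)
               ~~~~~~^^^^^^^^^^^^^^^^^^^^^^^^
    raise LinAlgError("SVD did not converge")
numpy.linalg.LinAlgError: SVD did not converge
```

```bash

cat > cap.py <<'E'
from plan import *
s=sense(); i=camera_info("wrist"); p,d=grab_frame("wrist"); P=cloud(i,d,True); cv2.imwrite(f"pics/{sys.argv[1]}.png",p)
a=s["tcp_rot"][2]; X=np.array([np.cos(a),np.sin(a)]); Y=np.array([np.sin(a),-np.cos(a)])
v0,v1=(int(sys.argv[2]),int(sys.argv[3])) if len(sys.argv)>3 else (240,272)
q=P[v0:v1,256:298].reshape(-1,3); q=q[~np.isnan(q[:,0])]; c=np.median(q,0)
n=np.linalg.svd((q-c)[::5],full_matrices=False)[2][2]; n*=np.sign(n[2]); r=c[:2]-s["eef_pos"][:2]
print("cap top",c.round(1),"tool off",(r@X).round(1),(r@Y).round(1),"tilt deg x,y",np.degrees([n[:2]@X,n[:2]@Y]).round(1))
E
python3 cap.py w15a; python3 -m creep '32.5 0 0 0 0;32.5 0 0 0 0;30 0 0 0 0;30 0 0 0 0' >/dev/null; python3 st.py; python3 cap.py w15
```

```text
cap top [458.2 350.8 107.5] tool off 0.6 -8.4 tilt deg x,y [  0.  -20.4]
t 20.6 [461.2 342.8 274.2] F [ 0.1  0.2 -2.8] T [0.042 0.029 0.017] op 0.3192
cap top [458.2 350.6 107.4] tool off 0.5 -8.4 tilt deg x,y [  0.5 -21.2]
```

View pics/w15.png

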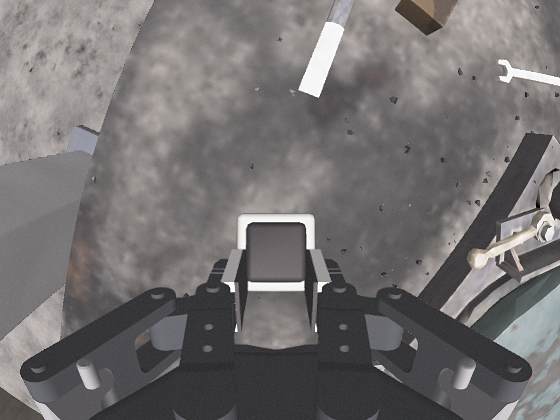

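```bash

python3 -m creep '30 0 0 0.3 0;30 0 0 0.6 0;30 0 0 0.8 0;30 0 0 0.8 0' >/dev/null; python3 st.py
python3 -m creep '32.6 0 0 0 0;33 0 0 0 0;33.5 0 0 0 0;34 0 0 0 0;36 0 0 0 0;40 0 0 0 0;40 0 0 0 0;40 0 0 0 0;40 0 0 0 0' >/dev/null; python3 st.py; python3 cap.py w16
python3 -c "
from plan import *
p,d=grab_frame('scene'); cv2.imwrite('pics/s16.png',cv2.resize(p[200:320,180:330],None,fx=4,fy=4))"
```

```text
t 21.05 [461.4 343.1 266.9] F [-2.8 -1.   7.4] T [-0.069  0.513  0.035] op 0.3193
t 21.95 [461.4 343.1 266.9] F [-0.5  0.3 -0.9] T [-0.043 -0.007 -0.007] op 0.4003
cap top [465.4 336.   59.1] tool off 0.7 8.1 tilt deg x,y [-0.2 57.3]
```

View pics/w16.png

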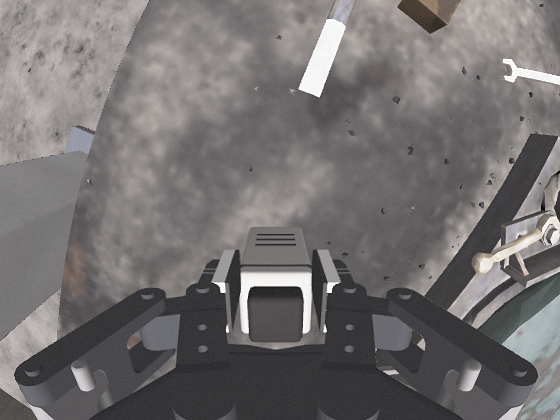

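View pics/s16.png

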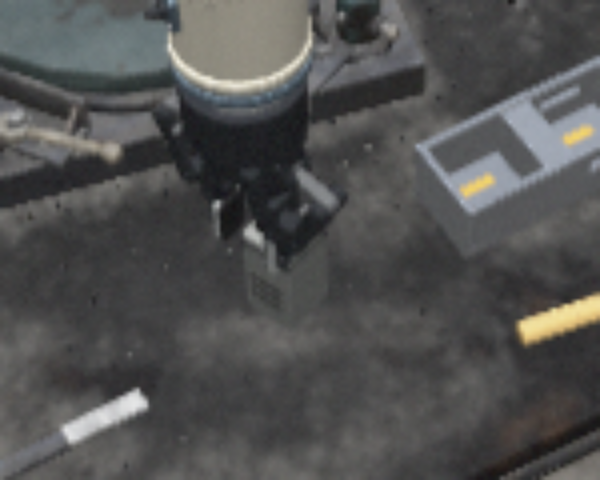

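```bash

python3 -m creep '40 0 0 0 0;40 0 0 0 0;40 0 0 0 0' >/dev/null; python3 st.py; python3 cap.py w17 295 335;
python3 -c "
from plan import *
i=camera_info('wrist');p,d=grab_frame('wrist');P=cloud(i,d,True)
for v in (232,245,260,268,280,290,300,310,320,330,337): print(v,P[v,276].round(1))
p,d=grab_frame('scene'); cv2.imwrite('pics/s17.png',cv2.resize(p[200:320,180:330],None,fx=4,fy=4))"
```

```text
t 22.35 [461.4 343.1 266.9] F [ 0.1 -0.6  0.7] T [-0.101  0.019  0.072] op 0.402
cap top [471.7 322.1  99.4] tool off 0.7 23.4 tilt deg x,y [ 0.7 -3.7]
232 [465.3 335.9  15.8]
245 [465.  336.3  43.4]
260 [465.3 335.6  65.6]
268 [465.  336.2  78. ]
280 [467.1 331.5  82.1]
290 [467.4 330.9  91.9]
300 [468.1 329.3  98.8]
310 [470.3 324.5  99.7]
320 [472.6 319.5 100.3]
330 [475.2 313.8 100.1]
337 [477.3 309.   99.1]
```

View pics/w17.png

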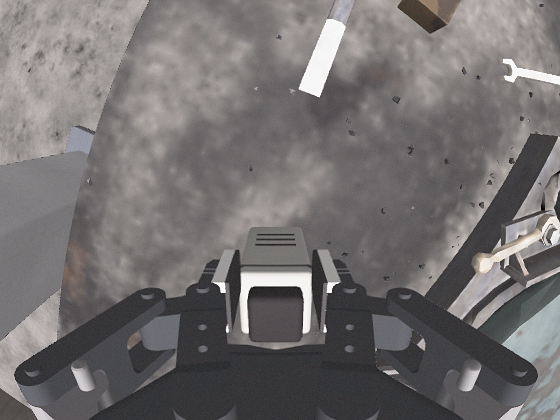

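```bash

python3 -m creep '60 0 0 -1.5 0;80 0 0 -4 0;100 0 1 -4 0;100 0 2.8 -4 0;100 0 2.8 -4 0;100 0 2.8 -2 0;100 0 2.8 0 0;100 0 2.8 2 0;100 0 2.8 3.1 0;100 0 2.8 3.1 0;100 0 2.8 3.1 0;60 0 2.8 3.1 0;40 0 2.8 3.1 0;40 0 2.8 3.1 0;20 0 2.8 3.1 0;20 0 2.8 3.1 0;20 0 2.8 3.1 0;20 0 2.8 3.1 0' 40; python3 st.py; python3 -m creep '20 0 0 -1 0;20 0 0 -3 0;20 0 0 -6 0;20 0 0 -9 0;20 0 0 -10 0;20 0 0 -10 0'; python3 -c "
from plan import *
p,d=grab_frame('wrist'); cv2.imwrite('pics/w18.png',p)
plan(*loc(0,84),335,3.4)"
```

```text
clock: 24.3
eef_pos: [473.1, 317.8, 236.6]
tcp_rot: [-3.14, -0.002, 0.426]
contact_force: [-1.3, -0.1, 6.2]
opening: 0.461
t 24.3 [473.1 317.8 236.6] F [-1.3 -0.1  6.2] T [-0.06   0.163 -0.004] op 0.4607
clock: 24.9
eef_pos: [473.3, 317.8, 338.2]
tcp_rot: [-3.14, -0.005, 0.426]
contact_force: [0.6, -0.3, -2.5]
opening: 0.459
rows tx ty tz roll: [-5.74 14.63  0.13] 21.0 | at [472.9 317.5 336.7] yaw 24.4 q6 0.16 t 24.9 F [ 0.4 -0.1 -3. ] op 0.455
```

View pics/w18.png

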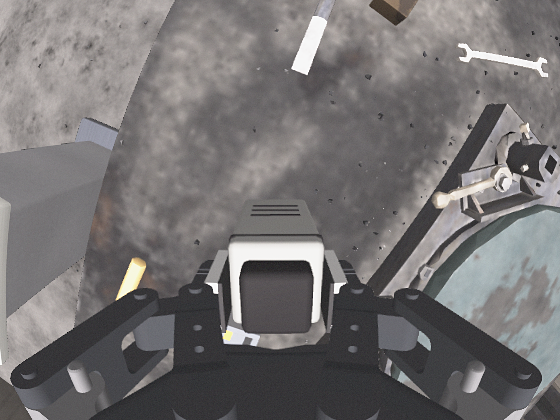

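```bash
python3 cap.py w19 270 325; python3 -m creep '20 -2 5 0 7;20 -4 10 0 14;20 -5.7 14.6 0 21;20 -5.7 14.6 0 21;20 -5.7 14.6 0 21;20 -5.7 14.6 0 21'; python3 cap.py w20 270 325; python3 -c "
from plan import *
plan(*loc(0,84),245,3.4)"
```

```text
cap top [472.  321.5 199.5] tool off 0.9 -4.0 tilt deg x,y [ 0.4 -3. ]
clock: 25.6
eef_pos: [480.9, 161.3, 334.7]
tcp_rot: [-3.14, 0.001, 0.06]
contact_force: [0.8, -0.3, -1.9]
opening: 0.458
cap top [481.1 165.4 197.5] tool off 0.5 -4.1 tilt deg x,y [ 0.3 -2.6]
rows tx ty tz roll: [0.   0.13 8.99] 0.1 | at [481.  161.7 334.9] yaw 3.5 q6 0.26 t 25.6 F [-0.   0.3 -1.6] op 0.458
```

View pics/w20.png

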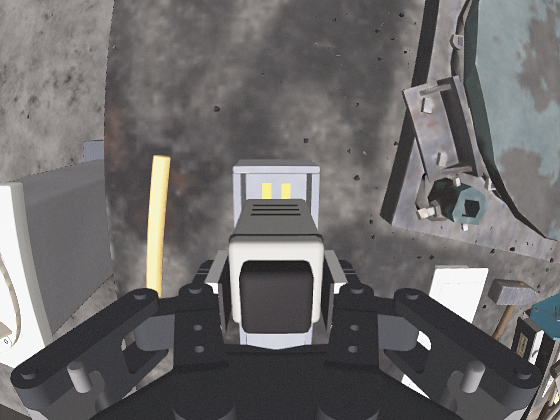

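```bash
python3 -m creep '20 0 0.3 2 0;20 0 0.3 4 0;20 0 0.3 5 0;20 0 0.3 6 0;20 0 0.3 7 0;20 0 0.3 8 0;20 0 0.3 8.5 0;20 0 0.3 8.9 0;20 0 0.3 8.9 0;20 0 0.3 8.9 0'; python3 st.py;  python3 -m creep '50 0 0 0 0;60 0 0 0 0;75 0 0 0 0;75 0 0 0 0;75 0 0 0 0;85 0 0 -2 0;100 0 0 -6 0;100 0 0 -10 0;100 0 0 -15 0;100 0 0 -15 0'; python3 -c "
from plan import *
p,d=grab_frame('wrist'); cv2.imwrite('pics/w21.png',p)
p,d=grab_frame('scene'); cv2.imwrite('pics/s21.png',cv2.resize(p[140:300,230:480],None,fx=3.2,fy=3.2))
"; python3 packs.py top t21
```

```text
clock: 26.65
eef_pos: [481.2, 158.9, 246.1]
tcp_rot: [-3.14, 0.0, 0.06]
contact_force: [-0.4, -0.9, -2.1]
opening: 0.459
t 26.65 [481.2 158.9 246.1] F [-0.4 -0.9 -2.1] T [ 0.022  0.044 -0.062] op 0.4585
clock: 27.65
eef_pos: [483.1, 159.2, 402.4]
tcp_rot: [-3.137, -0.01, 0.06]
contact_force: [0.2, 0.5, -0.9]
opening: 0.999
top [405. 262.] 265 z 40.6 ((384.8398742675781, -276.4403076171875), (84.85910034179688, 39.096195220947266), 70.74239349365234)
rows tx ty tz roll: [-48.97  12.98  39.57] 0 | at [481.  158.5 395.9] yaw 3.5 q6 0.25 t 27.8 F [-0.1  0.3 -0.9] op 0.997
```

View pics/w21.png

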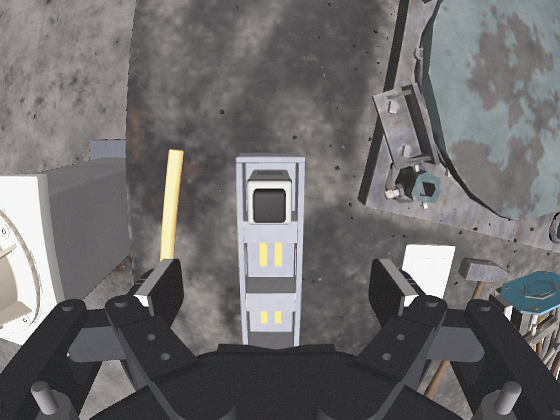

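View pics/s21.png

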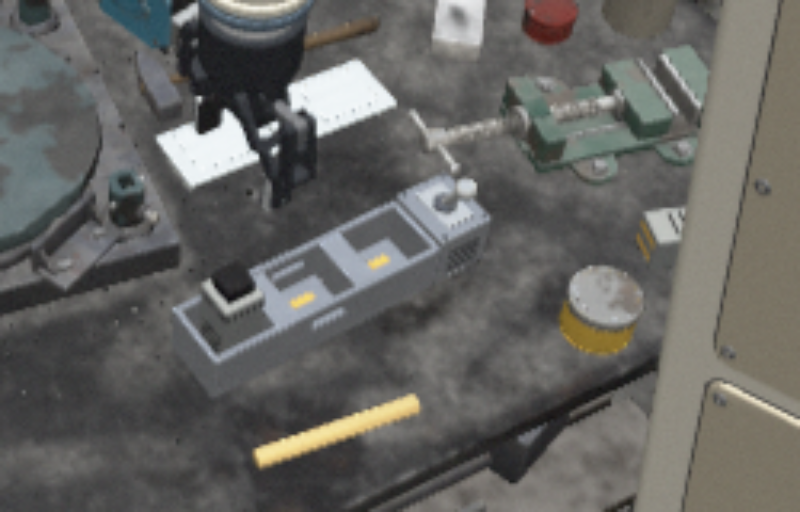

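View pics/t21.png

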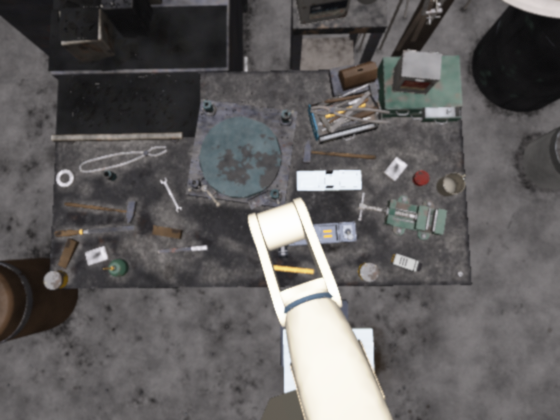

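```bash
python3 -c "
from plan import *
plan(380,-290,395,-19.3)"
```

```text
rows tx ty tz roll: [-1.279e+01  4.416e+01  2.000e-02] 22.8 | at [481.  158.5 395.9] yaw 3.5 q6 0.25 t 27.8 F [-0.1  0.3 -0.9] op 0.997
```

```bash
python3 -m creep '100 -1.3 4.4 0 2;100 -2.6 8.8 0 4;100 -3.9 13.2 0 6;100 -5.2 17.6 0 8;100 -6.5 22 0 10;100 -7.8 26.4 0 12;100 -9.1 30.8 0 14;100 -10.4 35.2 0 17;100 -11.7 39.6 0 20;100 -12.8 44.2 0 22.8;100 -12.8 44.2 0 22.8;100 -12.8 44.2 0 22.8;100 -12.8 44.2 0 22.8'; python3 packs.py wrist w22
```

```text
clock: 29.1
eef_pos: [379.7, -289.5, 394.0]
tcp_rot: [-3.139, 0.003, -0.337]
contact_force: [-0.6, -0.2, 0.1]
opening: 0.997
wrist [202.  69.] 2719 z 45.9 ((350.73663330078125, -143.75888061523438), (66.03804016113281, 64.41284942626953), 24.40388298034668)
wrist [277. 173.] 2611 z 39.5 ((386.2088928222656, -271.2785949707031), (72.25169372558594, 39.08366775512695), 70.75704193115234)
wrist [430. 189.] 1944 z 41.1 ((541.47607421875, -339.9847717285156), (33.1630973815918, 84.6712417602539), 78.44965362548828)
wrist [430. 243.] 1968 z 42.8 ((529.5360107421875, -401.7318115234375), (39.09110641479492, 88.53382873535156), 78.07085418701172)
rows tx ty tz roll: [-45.31 -14.68  39.58] 0 | at [ 379.9 -289.3  394.3] yaw -19.3 q6 -0.32 t 29.1 F [-0.8  0.2 -0.5] op 1.002
```

View pics/w22.png

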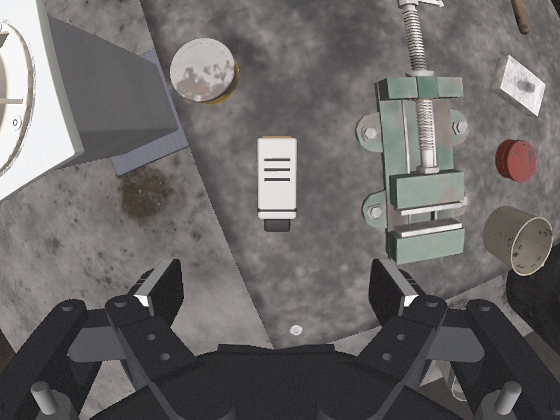

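```bash
python3 - <<'E'
from plan import *
i=camera_info("wrist")
a=onz(i,277.5,137.5,40,True);b=onz(i,277,218.5,40,True);c=onz(i,277,231.5,34,True)
print(a,b,c,np.linalg.norm(b-a),np.linalg.norm((c-a)[:2]),np.degrees(np.arctan2(*(b-a)[1::-1])))
u=(c-a)[:2];u/=np.linalg.norm(u)
t=a[:2]+96.5*u; print(t)
plan(*t,194,-19.3)
E
```

```text
[ 399.53824908 -237.00954947   40.        ] [ 371.83631005 -315.10812818   40.        ] [ 366.55697417 -330.31738443   34.        ] 82.86606918624776 98.96522904153058 -109.52983909066349
[ 367.37853946 -327.99308137]
rows tx ty tz roll: [ 0.14  4.12 20.02] 0.0 | at [ 379.9 -289.3  394.3] yaw -19.3 q6 -0.32 t 29.1 F [-0.8  0.2 -0.5] op 1.002
```

```bash
python3 -m creep '100 0 2 2 0;100 0.1 4.1 5 0;100 0.1 4.1 9 0;100 0.1 4.1 13 0;100 0.1 4.1 16 0;100 0.1 4.1 18 0;100 0.1 4.1 19.5 0;100 0.1 4.1 20 0;100 0.1 4.1 20 0;100 0.1 4.1 20 0;60 0.1 4.1 20 0;40 0.1 4.1 20 0;30 0.1 4.1 20 0;20 0.1 4.1 20 0;20 0.1 4.1 20 0;20 0.1 4.1 20 0;20 0.1 4.1 20 0' 20; python3 st.py;  python3 -m creep '20 0 0 -0.5 0;20 0 0 -1 0;20 0 0 -2 0;20 0 0 -3 0;20 0 0 -4 0;20 0 0 -5 0;20 0 0 -5 0' ; python3 st.py; python3 -c "
from plan import *
p,d=grab_frame('wrist'); cv2.imwrite('pics/w23.png',p)"
```

```text
clock: 30.85
eef_pos: [367.1, -327.8, 194.6]
tcp_rot: [-3.139, 0.002, -0.336]
contact_force: [-1.1, 1.6, 4.8]
opening: 0.321
t 30.85 [ 367.1 -327.8  194.6] F [-1.1  1.6  4.8] T [0.161 0.155 0.077] op 0.3211
clock: 31.55
eef_pos: [367.6, -328.4, 246.3]
tcp_rot: [-3.14, -0.0, -0.336]
contact_force: [0.2, -0.7, -2.5]
opening: 0.322
t 31.55 [ 367.6 -328.4  246.3] F [ 0.2 -0.7 -2.5] T [-0.153  0.052 -0.05 ] op 0.3223
```

View pics/w23.png

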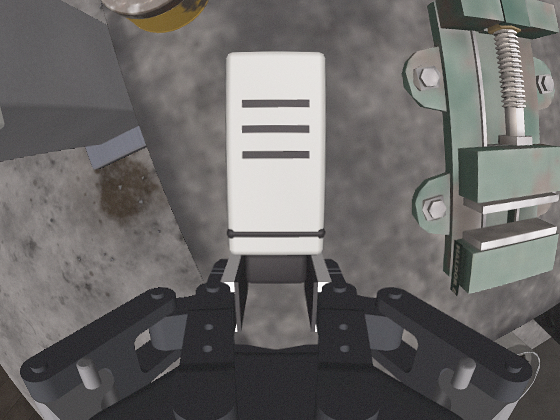

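```bash
python3 -m creep '20 0 0 -1.5 0;20 0 0 -2.9 0;30 0 0 -2.9 0;30 0 0 -2.9 0;31.5 0 0 -2.9 0;32 0 0 -2.9 0;32 0 0 -2.9 0' >/dev/null ; python3 st.py; python3 -m creep '32.3 0 0 0 0;32.3 0 0 0 0;30 0 0 0 0;30 0 0 0 0' >/dev/null; python3 st.py;  python3 -c "
from plan import *
p,d=grab_frame('wrist'); cv2.imwrite('pics/w24.png',p)"
```

```text
t 32.3 [ 367.2 -328.1  274. ] F [-0.5  0.4 -2.2] T [-0.176  0.089  0.021] op 0.32
t 32.7 [ 367.2 -328.1  273.9] F [ 0.3  0.3 -2.5] T [ 0.014  0.03  -0.041] op 0.322
```

View pics/w24.png

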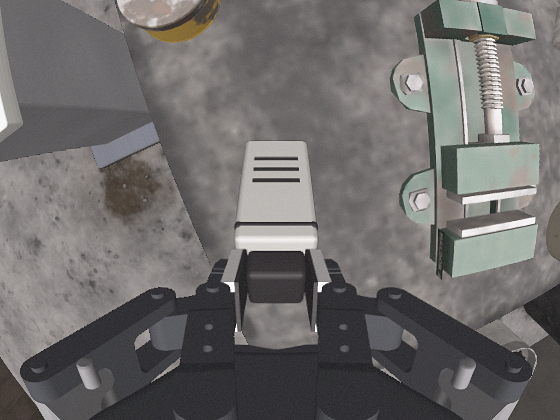

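```bash
cat > face.py <<'E'
from plan import *
i=camera_info('wrist');p,d=grab_frame('wrist');P=cloud(i,d,True); cv2.imwrite(f"pics/{sys.argv[1]}.png",p)
for v in range(145,330,12): print(v,P[v,277].round(1))
E
python3 face.py w25
```

```text
145 [ 386.  -277.3   35.4]
157 [ 383.8 -283.5   48.6]
169 [ 381.8 -289.2   57.6]
181 [ 380.  -294.3   67.5]
193 [ 378.3 -299.1   75.6]
205 [ 376.7 -303.5   82.9]
217 [ 375.3 -307.5   90.3]
229 [ 373.9 -311.4   96.6]
241 [ 372.5 -315.5  101.2]
253 [ 370.7 -320.8  102.2]
265 [ 369.6 -323.9  108.5]
277 [ 368.1 -328.2  111.7]
289 [ 365.4 -336.1  107.5]
301 [ 361.8 -346.3  100.3]
313 [ 338.6 -413.9   -0.5]
325 [ 3.344e+02 -4.261e+02 -4.000e-01]
```

```bash
python3 -m creep '32.4 0 0 0 0;32.4 0 0 0 0;30 0 0 0 0;30 0 0 0 0' >/dev/null; python3 st.py; python3 face.py w26; python3 -m creep '32.6 0 0 0 0;32.6 0 0 0 0;30 0 0 0 0;30 0 0 0 0' >/dev/null; python3 st.py; python3 face.py w27
```

```text
t 33.2 [ 367.3 -328.1  274. ] F [ 0.1  0.  -2.3] T [-0.042  0.003 -0.013] op 0.3201
145 [ 386.  -277.3   36.8]
157 [ 383.8 -283.5   48. ]
169 [ 381.8 -289.2   58.1]
181 [ 379.9 -294.5   66. ]
193 [ 378.3 -299.1   75.6]
205 [ 376.7 -303.5   83.1]
217 [ 375.2 -307.7   89.5]
229 [ 374.  -311.3   97. ]
241 [ 372.5 -315.4  101.4]
253 [ 370.7 -320.9  102. ]
265 [ 369.4 -324.4  107.5]
277 [ 368.  -328.4  111.2]
289 [ 365.3 -336.1  107.4]
301 [ 362.2 -345.2  102.4]
313 [ 3.387e+02 -4.135e+02  3.000e-01]
325 [ 334.3 -426.2   -0.5]
t 33.65 [ 367.2 -328.1  274. ] F [-0.2  0.5 -2.3] T [0.026 0.049 0.055] op 0.3154
145 [ 3.855e+02 -2.790e+02  1.000e-01]
157 [ 3.825e+02 -2.876e+02 -2.000e-01]
169 [ 379.5 -296.3   -1.3]
181 [ 377.5 -301.7   19.9]
193 [ 376.1 -305.6   41.6]
205 [ 375.  -308.7   59.9]
217 [ 373.8 -311.9   73.5]
229 [ 373.  -314.1   87.5]
241 [ 371.8 -317.5   95.3]
253 [ 370.2 -322.3   98.2]
265 [ 369.5 -324.2  107.9]
277 [ 367.7 -329.3  109.1]
289 [ 365.3 -336.2  107.2]
301 [ 362.8 -343.4  105.5]
313 [ 338.5 -414.3   -1.1]
325 [ 3.344e+02 -4.259e+02 -1.000e-01]
```

View pics/w27.png

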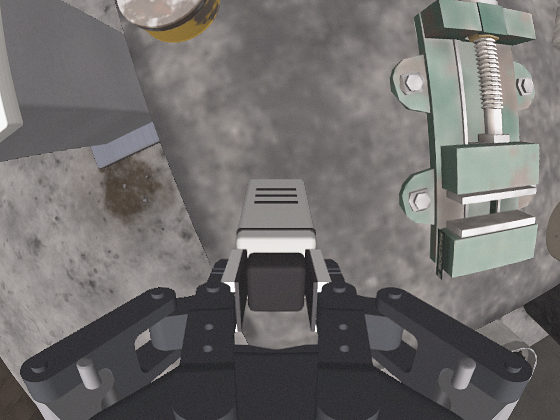

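```bash
python3 -m creep '30 0 0 0.3 0;30 0 0 0.6 0;30 0 0 0.6 0;30 0 0 0.6 0' >/dev/null; python3 st.py; python3 -m creep '32.6 0 0 0 0;33 0 0 0 0;33.5 0 0 0 0;34 0 0 0 0;36 0 0 0 0;40 0 0 0 0;40 0 0 0 0;40 0 0 0 0;40 0 0 0 0;40 0 0 0 0;40 0 0 0 0' >/dev/null; python3 st.py; python3 face.py w28
```

```text
t 34.1 [ 367.3 -328.1  268. ] F [-0.3  0.7  2.1] T [ 0.02   0.086 -0.031] op 0.314
t 35.2 [ 367.3 -328.1  268. ] F [-0.8 -0.2 -0.1] T [ 0.019 -0.006 -0.021] op 0.4029
145 [ 385.7 -278.8    1.4]
157 [ 3.828e+02 -2.872e+02 -2.000e-01]
169 [ 379.9 -295.6   -0.4]
181 [ 378.5 -299.1   31.2]
193 [ 378.3 -299.4   68.2]
205 [ 377.3 -302.1   83.4]
217 [ 376.2 -305.4   92.5]
229 [ 375.  -308.7   99.8]
241 [ 373.1 -314.1   99.7]
253 [ 371.2 -319.8   99.2]
265 [ 369.2 -325.3   99.5]
277 [ 3.514e+02 -3.775e+02 -1.000e-01]
289 [ 347.6 -388.2   -0.6]
301 [ 3.439e+02 -3.990e+02 -3.000e-01]
313 [ 339.7 -411.2   -1.7]
325 [ 3.358e+02 -4.223e+02 -4.000e-01]
```

View pics/w28.png

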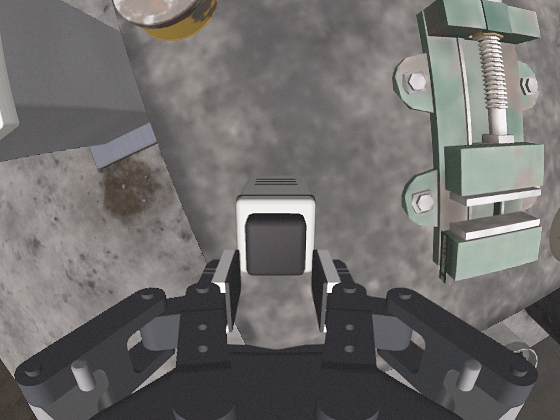

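```bash

python3 -m creep '60 0 0 -1.5 0;80 0 0 -4 0;100 0 -1.1 -4 0;100 0.1 -1.1 -4 0;100 0.1 -1.1 -4 0;100 0.1 -1.1 -2 0;100 0.1 -1.1 0 0;100 0.1 -1.1 2 0;100 0.1 -1.1 3.1 0;100 0.1 -1.1 3.1 0;100 0.1 -1.1 3.1 0;60 0.1 -1.1 3.1 0;40 0.1 -1.1 3.1 0;40 0.1 -1.1 3.1 0;20 0.1 -1.1 3.1 0;20 0.1 -1.1 3.1 0;20 0.1 -1.1 3.1 0;20 0.1 -1.1 3.1 0' 40; python3 -m creep '20 0 0 -1 0;20 0 0 -3 0;20 0 0 -6 0;20 0 0 -9 0;20 0 0 -11 0;20 0 0 -11 0'; python3 cap.py w29 270 325; python3 -c "
from plan import *
plan(*loc(0,0),346,3.4)"
```

```text
clock: 37.05
eef_pos: [372.0, -318.1, 237.8]
tcp_rot: [-3.14, 0.0, -0.336]
contact_force: [-1.3, 0.7, 5.9]
opening: 0.458
clock: 37.65
eef_pos: [372.6, -318.8, 350.9]
tcp_rot: [3.141, -0.005, -0.336]
contact_force: [0.7, 0.7, -1.9]
opening: 0.458
cap top [ 375.  -316.1  212.8] tool off 1.4 -3.4 tilt deg x,y [ 0.8 -2. ]
rows tx ty tz roll: [ -2.29 -41.06   0.32] -22.7 | at [ 372.1 -318.4  349.1] yaw -19.3 q6 -0.38 t 37.7 F [-0.3  0.3 -2.9] op 0.462
```

View pics/w29.png

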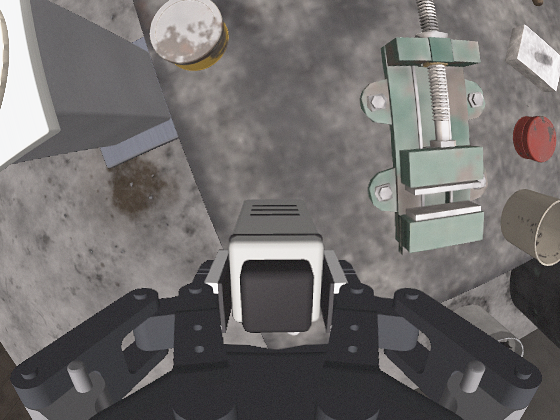

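```bash

python3 -m creep '20 0 -2 -4 -2;20 -0.3 -6 -4 -5;20 -0.6 -10.5 -4 -8;20 -0.9 -15 -4 -10;20 -1.1 -19.5 -4 -12;20 -1.3 -24 -4 -14;20 -1.6 -28.5 -4 -16;20 -1.9 -33 -4 -18;20 -2.1 -37.5 -4 -20;20 -2.3 -41.1 -4 -22.7;20 -2.3 -41.1 -4 -22.7;20 -2.3 -41.1 -4 -22.7;20 -2.3 -41.1 0 -22.7;20 -2.3 -41.1 1 -22.7;20 -2.3 -41.1 1 -22.7'; python3 cap.py w30 270 325; python3 -c "
from plan import *
plan(*loc(0,0),246,3.4)"
```

```text
clock: 39.2
eef_pos: [484.8, 76.1, 337.3]
tcp_rot: [3.14, 0.003, 0.059]
contact_force: [0.7, -0.5, -2.2]
opening: 0.462
cap top [484.8  79.2 199.1] tool off 0.2 -3.1 tilt deg x,y [ 1.1 -1.8]
rows tx ty tz roll: [ 0.04 -0.04  9.26] -0.0 | at [485.6  76.3 338.6] yaw 3.4 q6 0.1 t 39.2 F [ 0.2  0.5 -1.4] op 0.459
```

View pics/w30.png

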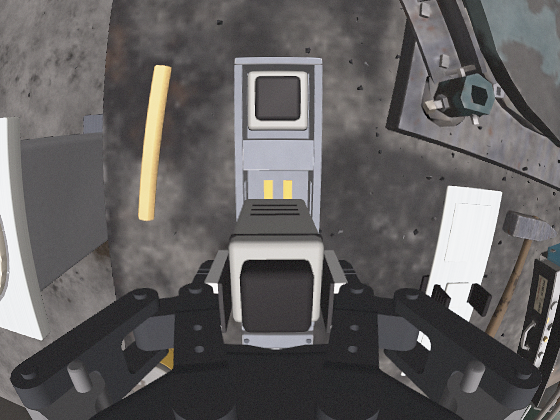

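```bash
python3 -m creep '20 0 0.2 2 0;20 0 0.2 4 0;20 0 0.2 5 0;20 0 0.2 6 0;20 0 0.2 7 0;20 0 0.2 8 0;20 0 0.2 8.6 0;20 0 0.2 9.1 0;20 0 0.2 9.1 0;20 0 0.2 9.1 0'; python3 st.py;  python3 -m creep '50 0 0 0 0;60 0 0 0 0;75 0 0 0 0;75 0 0 0 0;75 0 0 0 0;85 0 0 -2 0;100 0 0 -6 0;100 0 0 -10 0;100 0 0 -15 0;100 0 0 -15 0'; python3 -c "
from plan import *
i=camera_info('wrist');p,d=grab_frame('wrist'); cv2.imwrite('pics/w31.png',p);np.savez('pics/w31.npz',d=d,M=i['world_to_cam'])
p,d=grab_frame('scene'); cv2.imwrite('pics/s31.png',cv2.resize(p[140:300,230:480],None,fx=3.2,fy=3.2))
plan(*loc(-50,-149),395,-86.6)
plan(*loc(-50,-149),261,-86.6)
"
```

```text
clock: 40.25
eef_pos: [485.8, 74.3, 247.7]
tcp_rot: [3.141, 0.0, 0.059]
contact_force: [-0.7, -0.5, -2.7]
opening: 0.458
t 40.25 [485.8  74.3 247.7] F [-0.7 -0.5 -2.7] T [ 0.019 -0.067 -0.035] op 0.4581
clock: 41.25
eef_pos: [487.7, 74.7, 404.1]
tcp_rot: [3.142, -0.01, 0.059]
contact_force: [1.3, -0.3, -1.3]
opening: 0.995
rows tx ty tz roll: [-4.98 14.68  0.4 ] 90.0 | at [486.   74.4 399.1] yaw 3.4 q6 0.09 t 41.4 F [-0.  -0.  -0.5] op 0.997
rows tx ty tz roll: [-5.02 14.67 13.8 ] 90.0 | at [486.   74.4 399.1] yaw 3.4 q6 0.09 t 41.4 F [-0.  -0.  -0.5] op 0.997
```

View pics/w31.png

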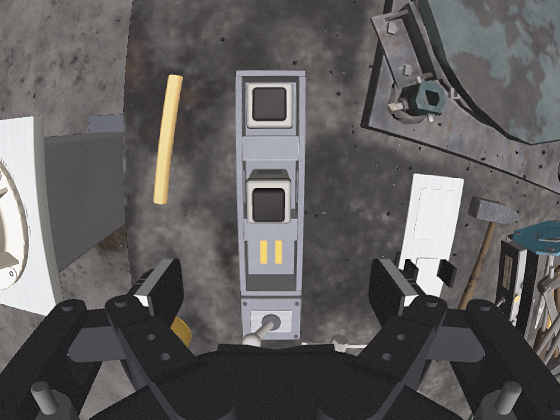

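View pics/s31.png

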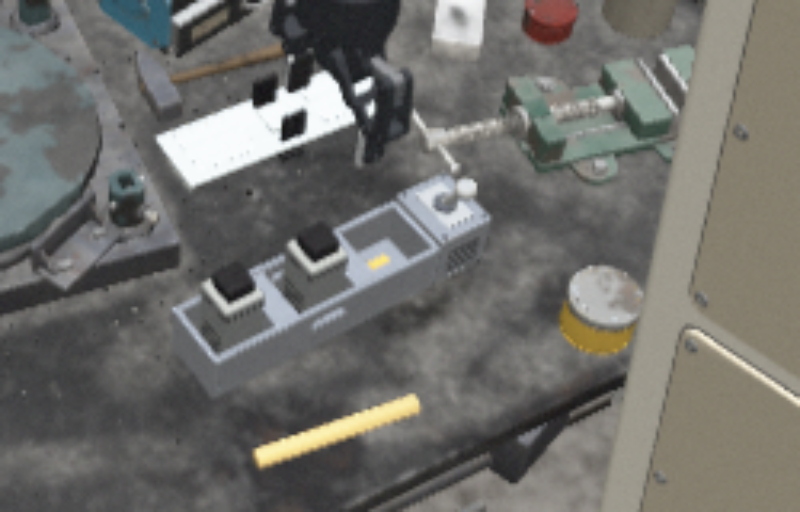

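```bash

python3 -m creep '50 -1.5 3 0 8;0 -3 6 0 16;0 -4 9 0 24;0 -5 12 0 32;0 -5.4 14.7 0 40;0 -5.4 14.7 0 48;0 -5.4 14.7 0 56;0 -5.4 14.7 0 64;0 -5.4 14.7 0 72;0 -5.4 14.7 0 80;0 -5.4 14.7 0 88;0 -5.4 14.7 0 90;0 -5.4 14.7 0 90;0 -5.4 14.7 0 90'; python3 -c "
from plan import *
p,d=grab_frame('wrist'); cv2.imwrite('pics/w32.png',p)
plan(*loc(-54,-149),261,-86.6)
plan(*loc(-7,-149),261,-86.6)
"
```

```text
clock: 42.75
eef_pos: [440.4, -75.4, 398.0]
tcp_rot: [-3.141, -0.0, -1.511]
contact_force: [0.5, -0.2, -0.1]
opening: -0.0
rows tx ty tz roll: [-0.02 -0.03 13.73] 0.0 | at [440.5 -75.4 398.3] yaw -86.6 q6 1.34 t 42.8 F [-0.3  0.6  0.1] op -0.001
rows tx ty tz roll: [-1.000e-02 -4.730e+00  1.373e+01] 0.0 | at [440.5 -75.4 398.3] yaw -86.6 q6 1.34 t 42.8 F [-0.3  0.6  0.1] op -0.001
```

View pics/w32.png

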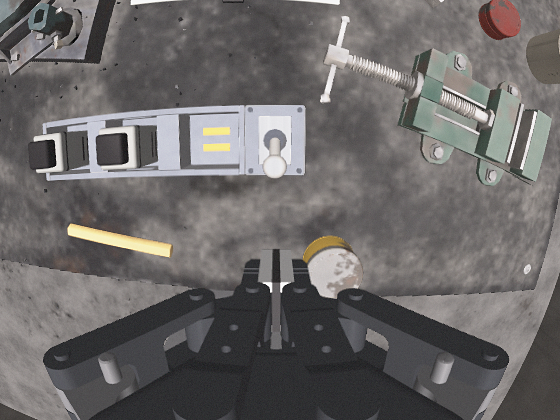

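```bash

python3 -m creep '0 0 0 4 0;0 0 0 8 0;0 0 0 12 0;0 0 0 13.7 0;0 0 0 13.7 0;0 0 -1 13.7 0;0 0 -1.9 13.7 0;0 0 -2.8 13.7 0;0 0 -3.7 13.7 0;0 0 -4.7 13.7 0;0 0 -4.7 13.7 0;0 0 -4.7 13.7 0';python3 -m creep '0 0 1 0 0;0 0 1 -4 0;0 0 1 -8 0;0 0 1 -12 0;0 0 5 -16 0;0 0 10 -16 0;0 0 10 -16 0;0 0 10 -16 0'; python3 -c "
from plan import *
p,d=grab_frame('wrist'); cv2.imwrite('pics/w33.png',p)
p,d=grab_frame('scene'); cv2.imwrite('pics/s33.png',p)
p,d=grab_frame('top'); cv2.imwrite('pics/t33.png',p)
"; python3 st.py
```

```text
clock: 44.0
eef_pos: [487.8, -72.6, 261.3]
tcp_rot: [-3.14, -0.0, -1.51]
contact_force: [-0.5, 0.2, -0.7]
opening: 0.0
clock: 44.8
eef_pos: [385.9, -78.5, 421.2]
tcp_rot: [-3.14, -0.0, -1.511]
contact_force: [0.3, -0.6, -0.1]
opening: -0.0
t 44.95 [388.3 -78.6 420.9] F [-0.3  1.2 -0.6] T [ 0.014  0.021 -0.013] op 0.0031
```

View pics/w33.png

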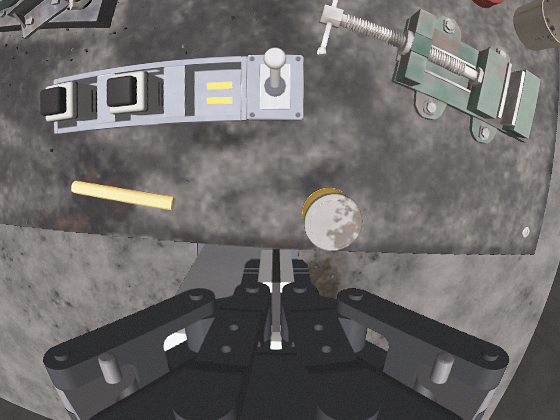

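View pics/s33.png

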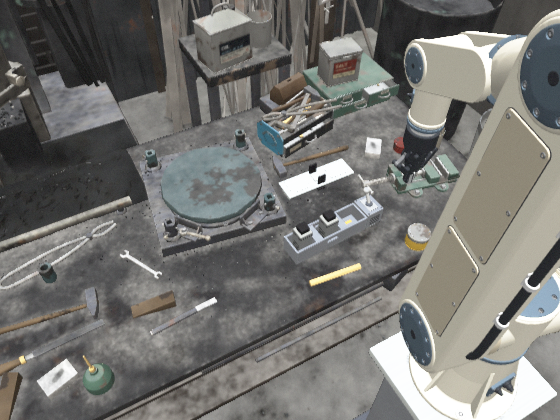

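View pics/t33.png

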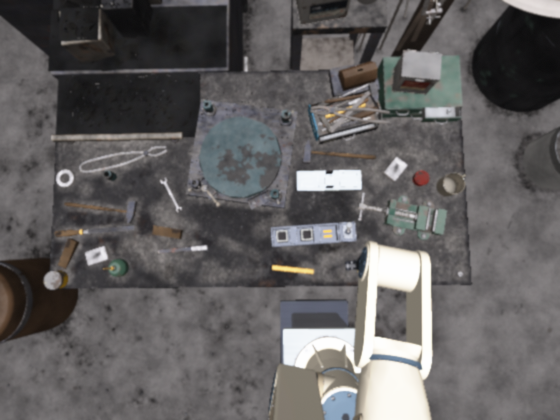

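```bash
python3 - <<'E'
from plan import *
i=camera_info("top"); p,d=grab_frame("top"); P=cloud(i,d)
for y in (84,0):
    u,v=proj(i,[*loc(0,y),108]); print(P[int(round(v)),int(round(u))].round(1),loc(0,y).round(1))
print(sense()["contact_force"].round(1))
sign_off()
E
```

```text
[481.8 160.3 112.5] [481.  160.6]
[484.5  75.3 106. ] [486.   76.7]
[0.2 0.2 0.4]
the job is handed in; nothing more can be done
```

The job is done and handed in at about 45 s of robot time, with no failures I could see.

- **Switch and cover:** I flipped the toggle off first. I then squeezed both tabs, lifted the cover off and laid it on its feet on the bare bench behind the charger.
- **Packs:** Only two packs were on the bench. I gripped each by its cap and eased the grip so it swung foot-down. Each was then set upright, gripped again by the body and lowered into its bay: one in the bay farthest from the switch, the other in the middle bay. The bay next to the switch is empty.
- **Toggle back on:** I flipped it to on last and backed the arm clear.

**Last checks:**
- The final pictures show the toggle leaning away from the robot (on), the cover flat and clear, and the other things on the bench apparently where they were.
- Cap heights from the top camera read 112.5 mm and 106.0 mm against the expected 108 mm. I put the difference down to depth noise, because both packs look upright in all views.
- The gripper was free, with the force reading near zero.

The first pack was set down tilted about 20° and stood itself up about 2 cm from where I expected. I measured its position again before picking it up.

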